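# Check the lid switch of the medicine cool box and lock it up

## Task

Check the lid switch of the navy medicine cool box, then lock the box up. With the lid still open, press the switch's roller lever just until it clicks, without pushing it on into its overtravel, hold it there for half a second and let it come right up again. Then lower the lid fully shut without slamming it, swing the hasp down flat over the staple, and drop the red-handled retaining pin from its parking bracket down through the staple loop until its collar rests on the staple, leaving the other things on the drawer top where they are.

Things in the scene. Friction and masses are not known exactly. Their poses are not given: they have to be found in the camera images.
- cooler: Navy plastic cool box for medicines, white lining, fixed: tub 200 (x) x 280 (y) x 130 mm high, walls 20 mm. Origin: centre of the underside, on the work surface; z up; its x axis points from its front to its back: the front face (hasp, staple, parked pin) lies at x = -100 mm. Top of the shut lid 150 mm up. The lid switch sits inside the front wall.
- roller_top (a point): Top of the orange roller (10 mm diameter, 8 mm wide) on the lid switch's steel lever; moves with the lever. The lever is 50 mm long, runs along the box's y axis, pivot at the -y end, and rises to the roller. At rest this point is at x = -53, y = 70 mm in the box's frame, 136.5 mm up, 6.5 mm above the rim, 27 mm from the inner front wall. Pressed straight down.
- switch_lever (a joint): Roller lever angle, rad: 0 at rest, grows as the roller is pressed, 5 mm of roller travel per 0.1. Resists with 1.2 N from first touch, 2 N just before the click; clicks at 0.10 (5 mm), with a step of about 1 N as it meets the switch's red button. Straining overtravel begins at 0.18 (9 mm, about 4 N); hard stop 0.22. Springs back to 0. The shut lid presses it to about 0.13, as it should.
- lid (a joint): Lid angle, rad: 0 shut flat on the rim; 1.1 to 1.3 at the start, standing open, its free edge up and still on the robot's side of the hinge. Friction hinge: the lid stays where it is left; 2 to 3 N at its free edge moves it, about 4 N over the last 0.05 rad where it meets the switch. Navy panel 200 x 280 x 20 mm, 0.45 kg.
- lid_hinge (a point): Middle of the lid's hinge line on the far (+x) rim: x = 100, y = 0 mm in the box's frame, 130 mm up; the line runs along the box's y axis. The lid's underside plane passes through it and the lid reaches 200 mm from it.
- lid_edge (a point): Middle of the lid's free edge on its outer (top) face: 200 mm from the hinge, 20 mm out from the underside plane. With the lid shut it is above the front face, 150 mm up. The hasp is hinged just in front of it.
- hasp (a joint): Hasp leaf angle relative to the lid, rad: with the lid shut, 0 hangs down flat over the staple against the front of the box, 1.57 stands straight out from the lid's edge in the lid's plane; 1.2 to 1.6 at the start. Stiff hinge: it stays where it is left; 1 to 2 N moves it.
- hasp_hinge (a point): Middle of the hasp's hinge barrel (8 x 40 mm, along the box's y axis) on the lid's front edge; lid shut: 4 mm in front of the front face, 141 mm up. Steel leaf 40 mm wide, 3 mm thick, reaching 52 mm from this line, solid for the first 26 mm, its outer side flush with the barrel; a slot 26 to 38 mm from the line passes over the staple.
- staple (a point): Centre of the staple's loop in front of the closed hasp leaf, on the staple's top face: 112 mm up, 19 mm in front of the front face; axes as the box's. The staple is a fixed level steel loop, bars 5 mm wide and 6 mm high, standing out 35 mm from the front face. Opening left in front of the closed leaf: 22 mm (x) by 12 mm (y). The pin goes down through it.
- park (a point): Centre of the hole in the pin's parking bracket, on its top face, 112 mm up: a black block on the front face, 30 mm deep (x), 26 mm wide, 8 mm high, with a 9.5 mm square hole at x = -116.5, y = -85 mm in the box's frame.
- pin_center (a point): Middle, half-way up, of the loose retaining pin (102 mm long, 45 g), upright in its bracket, z axis up the pin. Shank 7 mm diameter, tapered tip 51 mm below; collar 18 mm diameter, 4 mm thick, underside 15 mm below; red handle 14 mm diameter from 11 mm below to 51 mm above. Gripped about 38 mm above, the fingers clear the shut lid. It must rise 36 mm to leave the bracket.
- pin_collar (a point): Point on the pin's axis at the underside of its collar, which rests on the bracket at the start and on the staple at the end.
- pill_dish: White ceramic pill dish, 90 mm across, 24 mm high; origin at the centre of its underside. Leave it.
- eye_cup: Clear plastic eye cup, 50 mm across, 42 mm high; origin at the centre of its underside. Leave it.
- tweezers: Stainless tweezers lying flat, 112 mm long along their y axis, 7 mm high; origin at the middle of the underside. Leave them.
- tube: Closed yellow plastic ointment tube with a white cap, lying, 116 mm long along its y axis, 40 mm wide, 29 mm high; origin under its middle. Leave it.

How it is judged:
By the outcome, as a careful person would: the job done as asked, in the order asked, and still so for the second after the job is handed in, with the robot touching nothing.
It also fails if it takes over 64 s, if anything falls off the work surface, if the arm or the gripper's body presses on something with over 40 N, if the wrist force passes 120 N, or if a joint passes its speed limit or range.

## Robot

A 7-joint arm with a two-finger parallel gripper is mounted at the origin on the work surface. World frame = base frame: x ahead of the robot, y to its left, z up, the work surface at z = 0. Lengths are in m, angles in rad, forces in N, time in s.
With the tool pointing down it reaches from about 0.4 to 0.85 m from the base axis. Payload 10.4 kg.
Tool frame: the origin (TCP) lies on the centre line of the jaws, within the pads' length; the fingertips stand 22 mm ahead of it and the grasp point (between the pads) lies 3 mm ahead of it; x points along the fingers, y is the direction in which the jaws open and shut, and the axes are right-handed (so a half turn about x gives the same grasp; the last joint's range is limited). The gripper opens to 87 mm and grips with 3 to 60 N. Pads are 19 mm wide; open, the fingers measure 117 mm over their backs; the gripper's body (75 mm by 190 mm) begins 51 mm behind the grasp point.
Start: joints at [-1.234, 0.332, -0.065, 1.46, 0.022, 1.35, -0.088], TCP at [0.22, 0.585, 0.245] pointing down, gripper open.
Joint ranges: [-2.6, 2.6], [-0.5, 2.12], [-1.47, 1.34], [0.16, 2.42], [-1.27, 4.41], [0.06, 2.06], [-2.6, 2.6]. Speed limits (rad/s): [2.22, 2.22, 2.79, 2.79, 3.14, 3.14, 3.14].

## Interface

Orientations are given as a unit quaternion [x, y, z, w].
In Python, from bench import * gives the robot as it stands.
- The arm moves only by the tool arm_command, never from a script. Its argument "targets" is one flat list of numbers, 7 for each row, row after row: the turn, a rotation vector about the tool's x, y, z in units of 45 degrees (1.0 is 45 degrees), then the shift along the tool's x, y, z in units of 25 mm (1.0 is 25 mm), then the opening, from 0 (shut) to 1 (fully open). In form: [wx, wy, wz, tx, ty, tz, fingers, wx, wy, wz, tx, ty, tz, fingers, ...]. A call has 1 to 12 rows; each row shifts and turns the pose as measured when the row begins, along the tool's axes as they then stand; what a row does not reach is not made up. A row lasts 1/12 s, in which the tool goes at most 41.7 mm and 7.16 degrees, less where a joint would pass 70% of its speed; a pose out of reach is approached as far as the arm can. A call with a number of a shift or a turn outside -1 to 1 is refused whole. A call with a gripper value outside its range is refused whole. The fingers move at their own pace and stop on an object; "newtons" is the grip in N (left out, the last holds). Time passes only in rows, so rows that do not move let the fingers close. It gives the time, the measured TCP pose, the force and the opening at its end, in the units of the state.
- read_state(): the state, without advancing time (a new reading comes with each control period).
- camera(name): name is "scene" or "top" or "wrist"; returns the picture (384x512x3 uint8, red, green, blue); there is no depth.
- calibration(name): a dict with "camera_matrix" (3x3 intrinsics, pixels), "R" (3x3) and "t" (3): a world point X has camera coordinates R X + t; the wrist camera has in their place "tool_from_camera" (4x4, takes a point from camera to tool coordinates, whose origin is the TCP and whose axes are the tool frame's). Camera axes: x right, y down, z forward; pixel columns grow to the right and rows downward; lengths in m; the calibration is good to about 2 mm. A picture is of the moment at which its call begins: read the wrist's pose just before it. calibration takes no time and is no camera call.
- close_job(): hands the job in, once; it reports no verdict.
The state is a dict: "time": time; "joint_positions": joint angles; "joint_vel": joint speeds; "joint_torque": joint torques, N m; "ee_pos": TCP position; "eef_rot": TCP orientation; "ft_force": force on the tool from outside, world axes, zero at the start; "torque": the same for the moment, N m; "width": finger opening in m.
Only numpy, scipy, OpenCV 4.12 (cv2) and the standard library are available. Lean on these libraries where they do the work, as an engineer would, in place of code of your own. Each camera call takes 0.05 s, during which the arm holds its last target.

## Working session

There is one attempt and no reset: what is moved stays moved. The work goes in short steps, Python scripts to look and compute and a tool call to move; the robot and the scene stay as the last step left them, time stands still between calls to the robot, and variables do not carry over. Pictures are saved under pics/ and viewed, and the job is handed in when it is done.

Besides the shell and the picture viewer there is one more tool, called by a JSON object that holds its "op" and its "data", one argument or row to a line. arm_command: Moves the arm, as the interface text tells. Shifts and turns lie within -1 to 1; 1 stands for 25 mm of shift or 45 degrees of turn. Its arguments: {"type":"object","properties":{"targets":{"type":"array","items":{"type":"number","minimum":-1,"maximum":1}},"newtons":{"type":"number"}},"required":["targets"]}

```bash
mkdir -p pics; ls; python3 - <<'E'
from bench import *
import cv2
print(read_state())
for n in ["scene","top","wrist"]:
    im=camera(n); cv2.imwrite(f"pics/{n}0.png",im[:,:,::-1]); print(n,calibration(n))
E
```

```text
pics
{'time': 0.0, 'joint_positions': array([-1.23362055,  0.33285348, -0.06471274,  1.46092809,  0.02158836,
        1.3499083 , -0.08848158]), 'joint_vel': array([-4.20991291e-05,  1.04928761e-03, -1.04149796e-03, -4.39355199e-04,
        8.13423677e-04, -6.00835261e-04, -8.42527571e-04]), 'joint_torque': array([-7.39267543e-04, -6.23247027e+01,  2.45033449e-02, -3.89901423e+01,
       -6.12769020e-02,  3.96977237e-02,  1.18415255e-04]), 'ee_pos': array([0.21990909, 0.58465554, 0.24377175]), 'eef_rot': array([ 0.12600749,  0.69577088, -0.12698869,  0.6956284 ]), 'ft_force': array([-0.40993788,  0.98931557, -0.41585258]), 'torque': array([-0.03089384, -0.02788986,  0.00795108]), 'width': 0.0868577955072682}
scene {'camera_matrix': array([[440.66328437,   0.        , 262.52422905],
       [  0.        , 440.66328437, 196.04719982],
       [  0.        ,   0.        ,   1.        ]]), 'R': array([[-0.3097    ,  0.95083363, -0.00114977],
       [ 0.8029287 ,  0.26087718, -0.53595578],
       [-0.50930483, -0.16690869, -0.84424527]]), 't': array([ 0.13755978, -0.42753203,  1.30813483])}
[... 219 characters left out ...]
.00469151],
       [-0.98581177,  0.00781291, -0.16767261],
       [ 0.16770316,  0.00342993, -0.98583157]]), 't': array([0.05940437, 0.59107661, 0.96128969])}
wrist {'camera_matrix': array([[305.70000002,   0.        , 250.09017004],
       [  0.        , 305.70000002, 190.29091351],
       [  0.        ,   0.        ,   1.        ]]), 'tool_from_camera': array([[ 2.17305602e-04, -2.59259280e-01,  9.65807734e-01,
        -1.39104946e-01],
       [ 9.99999634e-01,  8.55599504e-04,  4.67648910e-06,
         1.41215951e-04],
       [-8.27557041e-04,  9.65807379e-01,  2.59259371e-01,
        -7.04069750e-02],
       [ 0.00000000e+00,  0.00000000e+00,  0.00000000e+00,
         1.00000000e+00]])}
```

View pics/scene0.png

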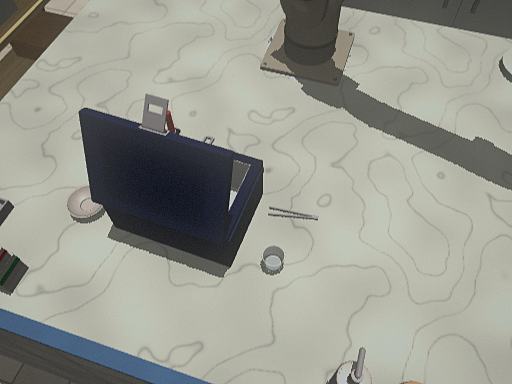

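View pics/top0.png

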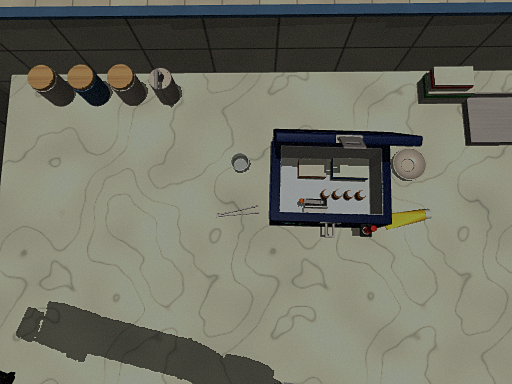

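View pics/wrist0.png

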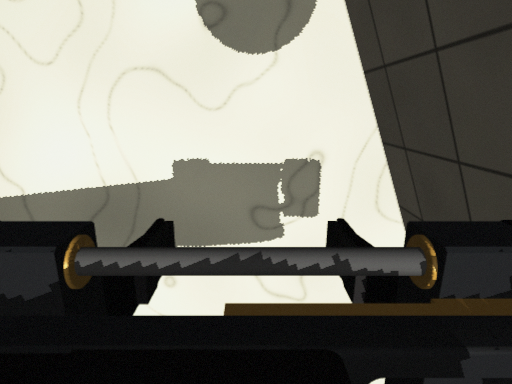

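```bash
python3 - <<'E'
import cv2
im=cv2.imread("pics/top0.png"); cv2.imwrite("pics/top0c.png",cv2.resize(im[120:245,255:435],None,fx=4.4,fy=4.4,interpolation=cv2.INTER_CUBIC))
im=cv2.imread("pics/scene0.png"); cv2.imwrite("pics/scene0c.png",cv2.resize(im[85:285,60:300],None,fx=3,fy=3,interpolation=cv2.INTER_CUBIC))
E
```

```text
(no output)
```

View pics/top0c.png

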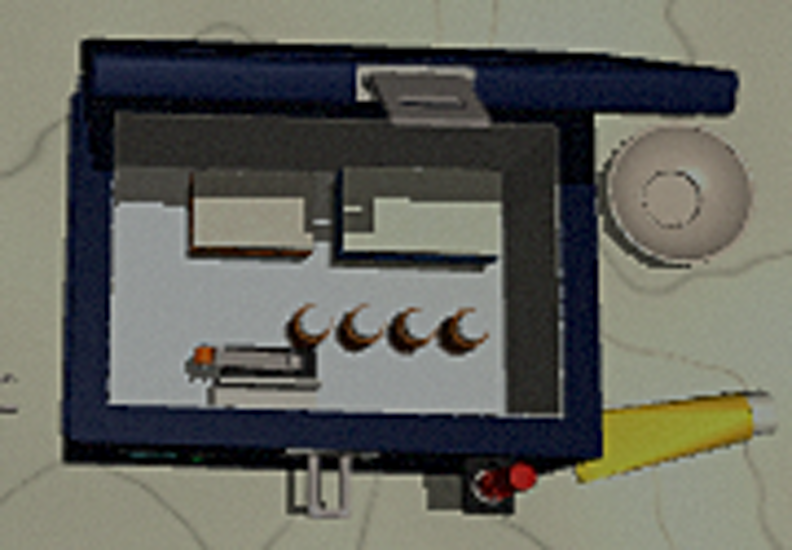

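View pics/scene0c.png

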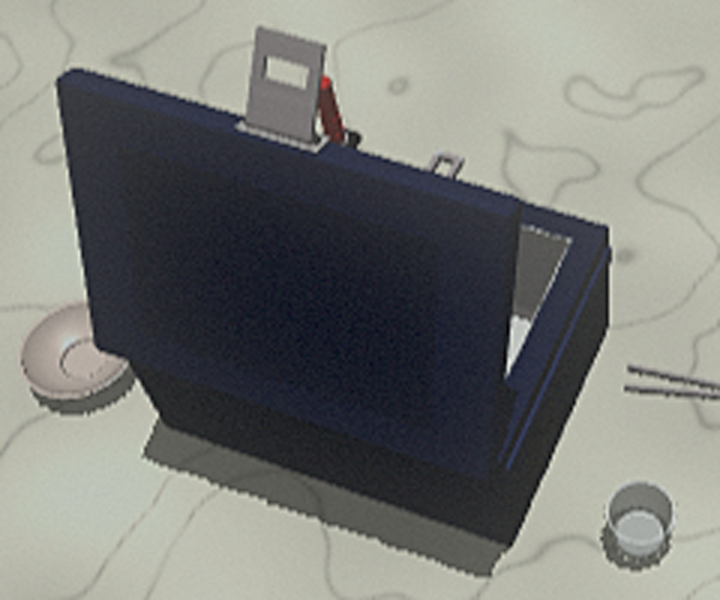

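```bash
cat > h.py <<'E'
import numpy as np, cv2, json
from bench import *
from scipy.spatial.transform import Rotation as Ro
from scipy.optimize import least_squares
def proj(n,X):
    c=calibration(n); p=c["camera_matrix"]@(c["R"]@np.asarray(X)+c["t"]); return p[:2]/p[2]
def bx(p,X): # box->world
    c,s=np.cos(p[2]),np.sin(p[2]); x,y,z=X
    return np.array([p[0]+c*x-s*y,p[1]+s*x+c*y,z])
def lid(a,d,o,y): # d from hinge, o out from underside
    return (0.1-d*np.cos(a)+o*np.sin(a), y, 0.13+d*np.sin(a)+o*np.cos(a))
def hasp(a,h,d,y,off=0):
    # hinge at d=.204,o=.011 ; leaf dir: h=pi/2 along lid dir, h=0 toward -o
    D=.204+d*np.sin(h)+off*np.cos(h); O=.011-d*np.cos(h)+off*np.sin(h)
    return lid(a,D,O,y)
def back(n,u,v,z):
    c=calibration(n); r=np.linalg.solve(c["camera_matrix"],[u,v,1]); r=c["R"].T@r; C=-c["R"].T@c["t"]
    return C+r*(z-C[2])/r[2]
E
cat > fit.py <<'E'
from h import *
T=lambda x,y:(255+(x+.5)/4.4-.5,120+(y+.5)/4.4-.5)
S=lambda x,y:(60+(x+.5)/3-.5,85+(y+.5)/3-.5)
obs=[("top",lambda p:bx(p,(-.08,.12,.13)),T(108,407)),
("top",lambda p:bx(p,(-.08,-.12,.13)),T(563,415)),
("top",lambda p:bx(p,(-.1,.14,.13)),T(65,441)),
("top",lambda p:bx(p,(-.135,.011,.112)),T(308,516)),
("top",lambda p:bx(p,(-.135,-.011,.112)),T(350,516)),
("scene",lambda p:bx(p,lid(p[3],.2,.02,-.14)),S(60,82)),
("scene",lambda p:bx(p,lid(p[3],.2,.02,.14)),S(518,212)),
("scene",lambda p:bx(p,lid(p[3],.2,.0,.14)),S(521,195)),
("scene",lambda p:bx(p,(-.1,.14,.13)),S(609,229)),
("scene",lambda p:bx(p,(.1,.14,.0)),S(510,547)),
("scene",lambda p:bx(p,hasp(p[3],p[4],.052,-.02)),S(258,27)),
("scene",lambda p:bx(p,hasp(p[3],p[4],.052,.02)),S(326,46)),
]
f=lambda p:np.concatenate([proj(n,g(p))-o for n,g,o in obs])
r=least_squares(f,[.6,-.15,0,1.2,1.4],loss='soft_l1')
print(r.x); print(f(r.x).reshape(-1,2).round(1))
p=r.x
for nm,X in dict(roller=(-.053,.07,.1365),staple=(-.119,0,.112),park=(-.1165,-.085,.112),lidedge=lid(p[3],.2,.02,0)).items():
    w=bx(p,X); print(nm,w.round(4),proj("top",w).round(1),(proj("top",w)-[255,120])*4.4,(proj("scene",w)-[60,85])*3)
E
python3 fit.py
```

```text
[ 0.61135829 -0.11779293 -0.03838925  1.19655941  1.42514925]
[[-0.  -1. ]
 [ 0.3  0.3]
 [ 0.9 -0.4]
 [ 0.3 -0.1]
 [ 0.1  0.2]
 [-0.9 -1.8]
 [-0.6  0.2]
 [ 3.1  0. ]
 [ 0.8 -0.7]
 [ 1.4  0.6]
 [ 0.1  0.2]
 [-0.   0.1]]
roller [ 0.5611 -0.0458  0.1365] [301.1 199.8] [203.01387598 351.04022708] [492.07234678 243.35391364]
staple [ 0.4924 -0.1132  0.112 ] [329.6 230.1] [328.17696018 484.43815762] [442.28454934 169.25434466]
park [ 0.4917 -0.1983  0.112 ] [365.9 230.2] [488.05415304 484.67784658] [337.7297825  141.40269936]
lidedge [ 0.6568 -0.1195  0.3235] [349.1 134.3] [413.98687603  63.10061464] [277.48774226 141.03633736]
```

{"op": "arm_command", "data": {
  "targets": [-0.136,0,0,0,-0.6,0,0.3,-0.136,0,0,0,-0.8,0.2,0.1,-0.136,0,0,0,-1,0.3,0,0,0,0,0,-1,0.36,0,0,0,0,0,-1,0.36,0,0,0,0,0,-1,0.36,0,0,0,0,0,-1,0.36,0,0,0,0,0,-1,0.36,0,0,0,0,0,-1,0.36,0,0,0,0,0,-1,0.36,0,0,0,0,0,-1,0.36,0,0,0,0,0,-1,0.36,0],
  "newtons": 20
}}

```text
time: 1.15
ee_pos: [0.2922, 0.2873, 0.2395]
eef_rot: [0.003, 0.709, -0.007, 0.705]
ft_force: [1.0, 1.1, -0.7]
width: 0.0151
```

{"op": "arm_command", "data": {
  "targets": [0,0,0,0,-1,0.5,0,0,0,0,0,-1,0.5,0,0,0,0,0,-1,0.5,0,0,0,0,0,-1,0.5,0,0,0,0,0,-1,0.5,0,0,0,0,0,-1,0.5,0,0,0,0,0,-1,0.5,0,0,0,0,0,-1,0.5,0,0,0,0,0,-1,0.5,0,0,0,0,0,-1,0.5,0,0,0,0,0,-1,0.5,0,0,0,0,0,-0.6,0.3,0]
}}

```text
time: 2.15
ee_pos: [0.4359, -0.0236, 0.2396]
eef_rot: [0.004, 0.709, -0.006, 0.705]
ft_force: [0.6, -0.4, -0.1]
width: 0.0005
```

```bash
cat >> h.py <<'E'
def wpose():
    s=read_state(); M=np.eye(4); M[:3,:3]=Ro.from_quat(s["eef_rot"]).as_matrix(); M[:3,3]=s["ee_pos"]; return M
def wproj(M,X):
    c=calibration("wrist"); Tm=M@c["tool_from_camera"]; q=np.linalg.inv(Tm)@np.append(X,1); k=c["camera_matrix"]@q[:3]; return k[:2]/k[2]
def wback(M,u,v,z):
    c=calibration("wrist"); Tm=M@c["tool_from_camera"]; r=Tm[:3,:3]@np.linalg.solve(c["camera_matrix"],[u,v,1]); C=Tm[:3,3]
    return C+r*(z-C[2])/r[2]
def snap(tag,names=("wrist",)):
    M=None
    for n in names:
        M=wpose(); im=camera(n)[:,:,::-1]; cv2.imwrite(f"pics/{n}{tag}.png",im)
        if n=="wrist": np.save(f"pics/M{tag}.npy",M)
def crop(n,x0,x1,y0,y1,f,out):
    im=cv2.imread(f"pics/{n}.png")[y0:y1,x0:x1]; cv2.imwrite(f"pics/{out}.png",cv2.resize(im,None,fx=f,fy=f,interpolation=cv2.INTER_CUBIC))
def goto(P,yaw=-0.0384):
    # displacement in tool axes (units of 25mm) and rot vec (units 45deg) to down-pose at P
    M=wpose(); c,s=np.cos(yaw),np.sin(yaw)
    R=np.array([[0,-s,c],[0,c,s],[-1,0,0]])
    if P is not None: print("tool shift units",(M[:3,:3].T@(np.array(P)-M[:3,3])/.025).round(3))
    print("rot units",(Ro.from_matrix(M[:3,:3].T@R).as_rotvec()/np.deg2rad(45)).round(4))
E
python3 - <<'E'
from h import *
snap("1"); s=read_state(); print(s["time"],s["ee_pos"],s["ft_force"]); goto([.561,-.046,.2])
M=np.load("pics/M1.npy"); p=[.6114,-.1178,-.0384]
for X in [(-.053,.07,.1365),(-.119,0,.112),(-.1165,-.085,.112)]: print(wproj(M,bx(p,X)))
E
```

```text
2.2 [ 0.4366065  -0.02580295  0.2396996 ] [-0.27718559 -1.6441545   0.12734405]
tool shift units [ 1.571 -0.712  4.996]
rot units [ 0.0258 -0.005   0.0045]
[228.44244522 326.82651687]
[157.15247368 248.37883502]
[ 68.05813196 248.72158095]
```

View pics/wrist1.png

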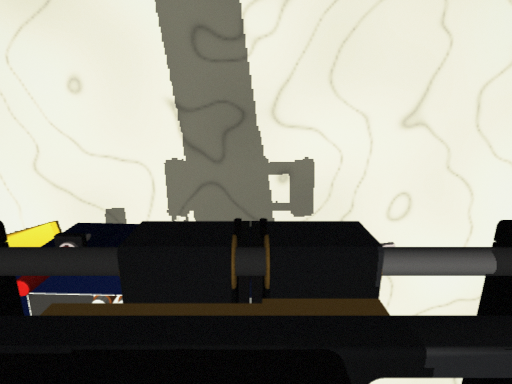

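{"op": "arm_command", "data": {
  "targets": [0.0258,-0.005,0.0045,0.1,-0.1,0.6,0,0,0,0,0.2,-0.1,0.7,0,0,0,0,0.2,-0.1,0.7,0,0,0,0,0.2,-0.1,0.7,0,0,0,0,0.2,-0.1,0.7,0,0,0,0,0.2,-0.1,0.7,0,0,0,0,0.2,-0.1,0.5,0,0,0,0,0.2,0,0.3,0,0,0,0,0,0,0,0]
}}

```text
time: 2.95
ee_pos: [0.5631, -0.0493, 0.1989]
eef_rot: [0.015, 0.707, -0.014, 0.707]
ft_force: [-0.5, 0.3, 0.4]
width: 0.0004
```

```bash
python3 - <<'E'
from h import *
snap("2",("top","scene")); s=read_state(); print(s["time"],s["ee_pos"],s["ft_force"]); goto([.559,-.046,.162])
crop("top2",255,435,120,245,4.4,"top2c");crop("scene2",60,300,20,220,3,"scene2c")
E
```

```text
3.05 [ 0.56221242 -0.04955234  0.19989841] [ 0.09303477  0.0602256  -0.46320756]
tool shift units [ 1.516  0.133 -0.133]
rot units [-0.0044 -0.0008 -0.0026]
```

View pics/top2c.png

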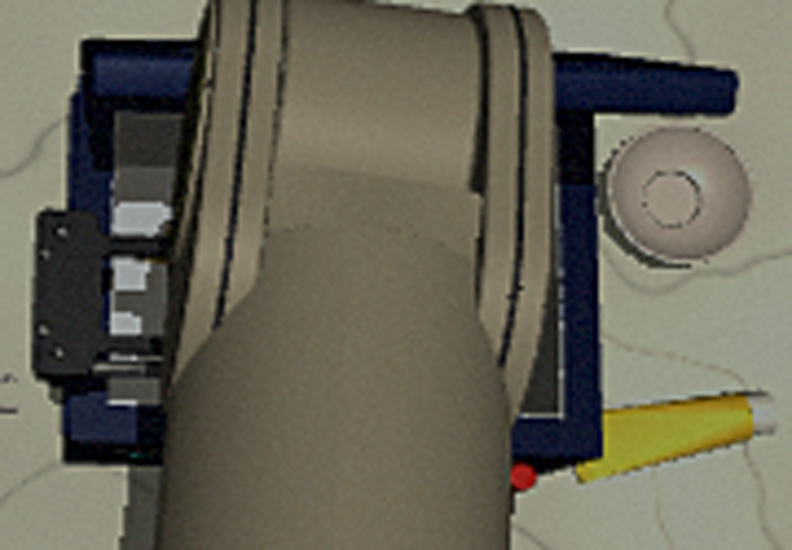

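View pics/scene2c.png

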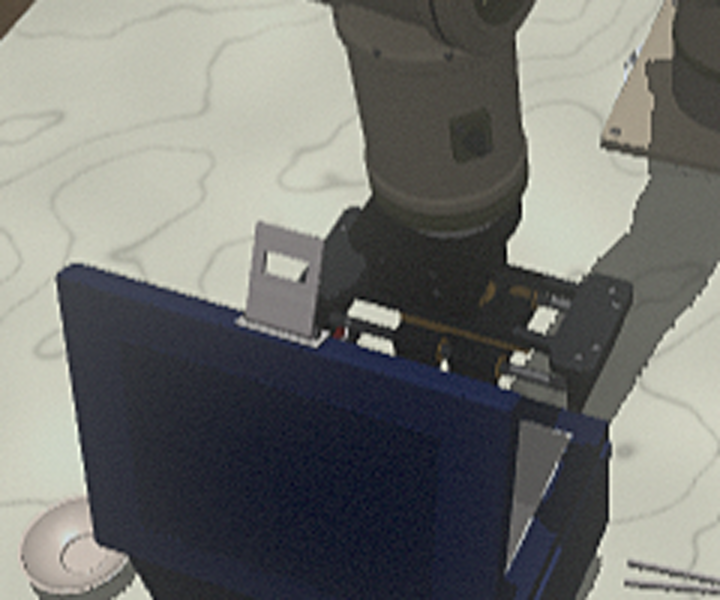

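{"op": "arm_command", "data": {
  "targets": [0,0,0,0.5,0.07,-0.06,0,0,0,0,0.5,0.07,-0.06,0,0,0,0,0.4,0,0,0,0,0,0,0,0,0,0,0,0,0,0,0,0,0]
}}

```text
time: 3.47
ee_pos: [0.5576, -0.0449, 0.1648]
eef_rot: [0.016, 0.707, -0.013, 0.707]
ft_force: [0.5, -0.5, 0.4]
width: 0.0006
```

```bash
python3 - <<'E'
from h import *
s=read_state(); print(s["time"],s["ee_pos"],s["ft_force"]); goto([.559,-.046,.1525])
E
```

```text
3.4667 [ 0.5575716  -0.04490184  0.16479531] [ 0.50397993 -0.46890422  0.37291664]
tool shift units [ 0.492 -0.044  0.058]
rot units [-0.0041  0.0013 -0.0057]
```

{"op": "arm_command", "data": {
  "targets": [0,0,0,0.16,0,0,0,0,0,0,0.04,0,0,0,0,0,0,0,0,0,0]
}}

```text
time: 3.72
ee_pos: [0.5577, -0.0449, 0.1603]
eef_rot: [0.017, 0.706, -0.013, 0.708]
ft_force: [-0.3, 0.4, -0.6]
width: 0.0001
```

{"op": "arm_command", "data": {
  "targets": [0,0,0,0.05,0,0,0,0,0,0,0,0,0,0]
}}

```text
time: 3.88
ee_pos: [0.558, -0.045, 0.1594]
eef_rot: [0.017, 0.706, -0.013, 0.708]
ft_force: [0.4, -0.2, 0.6]
width: 0.0003
```

{"op": "arm_command", "data": {
  "targets": [0,0,0,0.04,0,0,0,0,0,0,0,0,0,0]
}}

```text
time: 4.05
ee_pos: [0.5583, -0.045, 0.1588]
eef_rot: [0.017, 0.706, -0.013, 0.708]
ft_force: [-0.1, -0.3, 1.2]
width: 0.0002
```

{"op": "arm_command", "data": {
  "targets": [0,0,0,0.06,0,0,0,0,0,0,0,0,0,0]
}}

```text
time: 4.22
ee_pos: [0.5586, -0.0448, 0.1575]
eef_rot: [0.017, 0.705, -0.013, 0.708]
ft_force: [-0.1, -0.6, 1.1]
width: 0.0009
```

{"op": "arm_command", "data": {
  "targets": [0,0,0,0.06,0,0,0,0,0,0,0,0,0,0]
}}

```text
time: 4.38
ee_pos: [0.5588, -0.0446, 0.1561]
eef_rot: [0.017, 0.705, -0.013, 0.709]
ft_force: [-1.3, 0.9, 1.2]
width: 0.0002
```

{"op": "arm_command", "data": {
  "targets": [0,0,0,0.05,0,0,0,0,0,0,0,0,0,0]
}}

```text
time: 4.55
ee_pos: [0.559, -0.0443, 0.1548]
eef_rot: [0.017, 0.705, -0.012, 0.709]
ft_force: [0.1, 0.3, 2.4]
width: 0.0007
```

{"op": "arm_command", "data": {
  "targets": [0,0,0,0.04,0,0,0,0,0,0,0,0,0,0]
}}

```text
time: 4.72
ee_pos: [0.559, -0.0441, 0.1539]
eef_rot: [0.017, 0.705, -0.012, 0.709]
ft_force: [-0.5, 1.5, 2.1]
width: 0.0008
```

{"op": "arm_command", "data": {
  "targets": [0,0,0,0.04,0,0,0,0,0,0,0,0,0,0]
}}

```text
time: 4.88
ee_pos: [0.559, -0.0439, 0.1529]
eef_rot: [0.017, 0.705, -0.012, 0.709]
ft_force: [-0.5, 0.8, 2.4]
width: 0.0003
```

{"op": "arm_command", "data": {
  "targets": [0,0,0,0.03,0,0,0,0,0,0,0,0,0,0]
}}

```text
time: 5.05
ee_pos: [0.5591, -0.0438, 0.1523]
eef_rot: [0.017, 0.705, -0.012, 0.709]
ft_force: [-1.3, 0.7, 3.0]
width: 0.0002
```

```bash
python3 - <<'E'
from h import *
for i in range(3):
    s=read_state(); print(s["time"],s["ee_pos"],s["ft_force"],s["joint_torque"][:4]); camera("top")
E
```

```text
5.05 [ 0.55906764 -0.04375167  0.15226035] [-1.31932373  0.70330334  3.03837185] [  0.63926999 -44.94222164   7.7762273  -34.46020961]
5.1 [ 0.55906359 -0.04377209  0.15231467] [-1.24097834  0.99611001  2.64993722] [  0.67828322 -44.68578815   7.80367076 -34.40612555]
5.15 [ 0.55906176 -0.04380004  0.15234443] [-1.02700933  1.40088711  3.60012578] [  0.75729528 -44.7743547    7.89226234 -34.48868394]
```

{"op": "arm_command", "data": {
  "targets": [0,0,0,0.015,0,0,0,0,0,0,0,0,0,0,0,0,0,0,0,0,0,0,0,0,0,0,0,0,0,0,0,0,0,0,0,0,0,0,0,0,0,0]
}}

```text
time: 5.7
ee_pos: [0.5591, -0.0437, 0.1521]
eef_rot: [0.017, 0.705, -0.012, 0.709]
ft_force: [-1.5, 0.7, 2.8]
width: 0.0006
```

```bash
python3 - <<'E'
from h import *
for i in range(4):
    s=read_state(); print(s["time"],s["ee_pos"],s["ft_force"][2],s["joint_torque"][:4]); camera("top")
E
```

```text
5.7 [ 0.55906972 -0.04372696  0.1520599 ] 2.770529343103281 [  0.76903442 -44.81837153   7.91352421 -34.48851228]
5.75 [ 0.55909796 -0.04372896  0.15206755] 4.30975603066125 [  0.76793907 -44.81087923   7.91210711 -34.48404551]
5.8 [ 0.55910218 -0.04372702  0.1520709 ] 3.2295787214428877 [  0.7688765  -44.8082149    7.91107982 -34.48002577]
5.85 [ 0.55909653 -0.04375438  0.15206091] 2.8940335242746853 [  0.76880688 -44.80346203   7.91003197 -34.4761169 ]
```

{"op": "arm_command", "data": {
  "targets": [0,0,0,-0.4,0,0,0,0,0,0,-0.8,0,0,0,0,0,0,-1,0,0,0,0,0,0,-1,0,0,0,0,0,0,-1,0,0,0,0,0,0,-1,0,0,0,0,0,0,-1,0,0,0,0,0,0,-1,0,0,0,0,0,0,-1,0,0,0,0,0,0,-0.5,0,0,0]
}}

```text
time: 6.73
ee_pos: [0.5545, -0.0497, 0.3798]
eef_rot: [0.017, 0.707, -0.017, 0.706]
ft_force: [0.8, -0.2, 0.5]
width: 0.0006
```

```bash
python3 - <<'E'
from h import *
s=read_state(); print(s["time"],s["ee_pos"],s["ft_force"]); goto([.69,-.06,.37])
snap("3",("top","scene"));crop("top3",255,435,120,245,4.4,"top3c");crop("scene3",60,300,0,200,3,"scene3c")
E
```

```text
6.7333 [ 0.5544672  -0.04968629  0.37975336] [ 0.79554573 -0.15995457  0.46289434]
tool shift units [ 0.382 -0.153  5.435]
rot units [-0.0119 -0.0019  0.0002]
```

View pics/scene3c.png

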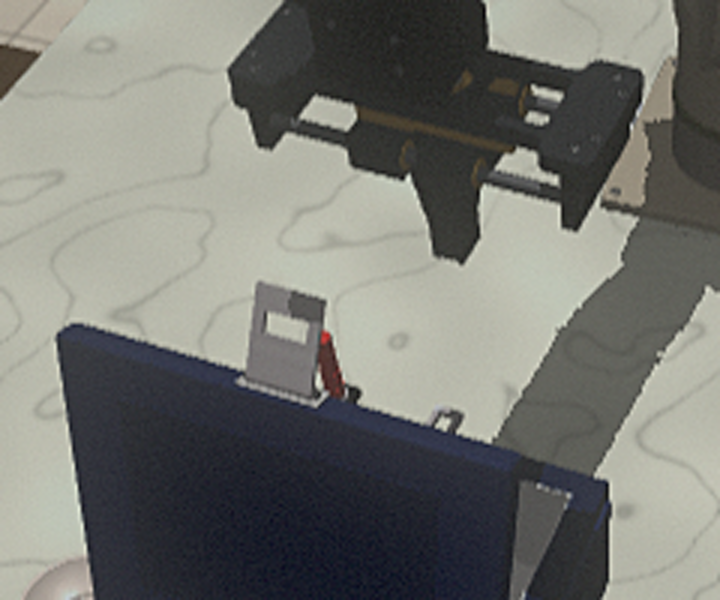

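View pics/top3c.png

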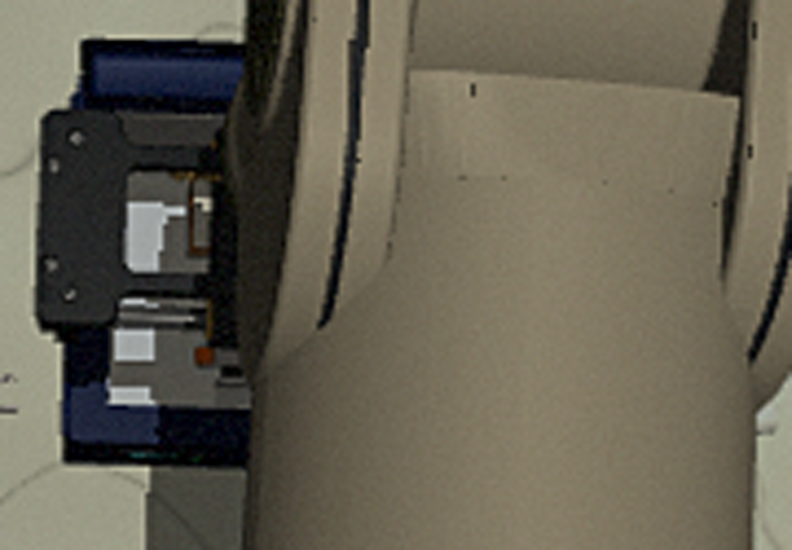

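{"op": "arm_command", "data": {
  "targets": [-0.012,0,0,0,0,0.7,0,0,0,0,0,0,1,0,0,0,0,0,0,1,0,0,0,0,0,0,1,0,0,0,0,0,-0.1,1,0,0,0,0,0,0,0.6,0,0,0,0,0,0,0,0]
}}

```text
time: 7.42
ee_pos: [0.6907, -0.0593, 0.3754]
eef_rot: [0.014, 0.709, -0.013, 0.705]
ft_force: [0.2, 0.8, -0.7]
width: 0.0005
```

```bash
python3 - <<'E'
from h import *
s=read_state(); print(s["time"],s["ee_pos"],s["ft_force"]); goto([.69,-.06,.328])
E
```

```text
7.4167 [ 0.69069667 -0.05934045  0.37542249] [ 0.21846734  0.77236205 -0.72382034]
tool shift units [ 1.897 -0.029 -0.017]
rot units [-0.0005 -0.0064 -0.0007]
```

{"op": "arm_command", "data": {
  "targets": [0,-0.006,0,0.6,0,0,0,0,0,0,0.7,0,0,0,0,0,0,0.5,0,0,0,0,0,0,0,0,0,0]
}}

```text
time: 7.75
ee_pos: [0.6895, -0.0618, 0.3254]
eef_rot: [0.014, 0.709, -0.016, 0.705]
ft_force: [0.0, 1.1, 0.1]
width: 0.0002
```

```bash
python3 - <<'E'
from h import *
s=read_state(); print(s["time"],s["ee_pos"],s["ft_force"]); goto([.69,-.06,.328])
snap("4",("scene",));crop("scene4",60,300,0,200,3,"scene4c")
E
```

```text
7.75 [ 0.68952499 -0.06180428  0.32541936] [0.00246874 1.11140446 0.13011046]
tool shift units [-0.104  0.073  0.015]
rot units [-0.0053 -0.006   0.0047]
```

View pics/scene4c.png

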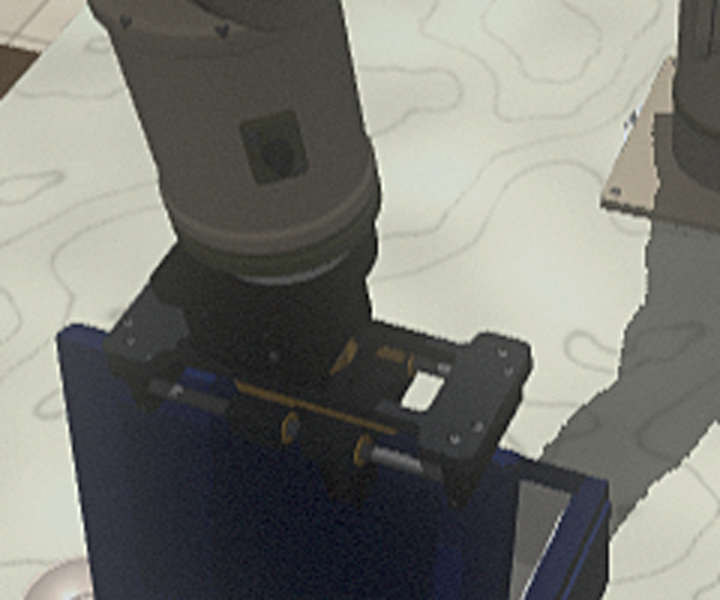

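{"op": "arm_command", "data": {
  "targets": [0,-0.006,0,0,0,-0.3,0,0,0,0,0,0,-0.3,0,0,0,0,0.1,0,-0.33,0,0,0,0,0.11,0,-0.33,0,0,0,0,0.14,0,-0.33,0,0,0,0,0.15,0,-0.33,0,0,0,0,0.17,0,-0.32,0]
}}

```text
time: 8.38
ee_pos: [0.6329, -0.0602, 0.3163]
eef_rot: [0.013, 0.702, -0.017, 0.712]
ft_force: [2.0, -0.2, -0.0]
width: 0.0008
```

```bash
python3 - <<'E'
from h import *
s=read_state(); print(s["time"],s["ee_pos"],s["ft_force"]); goto([.626,-.06,.3054])
snap("5",("scene",));crop("scene5",60,300,0,200,3,"scene5c")
E
```

```text
8.3833 [ 0.63294182 -0.06017876  0.31632866] [ 2.02804906 -0.1998816  -0.00408636]
tool shift units [ 0.433 -0.003 -0.284]
rot units [-0.0052  0.0171  0.0052]
```

View pics/scene5c.png

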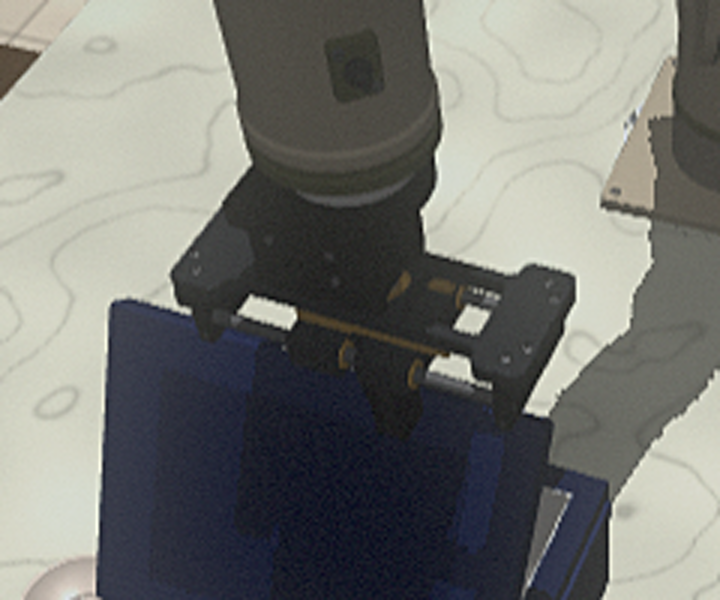

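{"op": "arm_command", "data": {
  "targets": [0,0.017,0,0.34,0,-0.3,0,0,0.01,0,0.34,0,-0.3,0,0,0,0,0.34,0,-0.29,0,0,0,0,0.32,0,-0.28,0,0,0,0,0.3,0,-0.26,0,0,0,0,0.3,0,-0.25,0,0,0,0,0.3,0,-0.24,0]
}}

```text
time: 9.02
ee_pos: [0.5839, -0.0592, 0.2686]
eef_rot: [0.015, 0.705, -0.015, 0.708]
ft_force: [0.9, -0.5, 1.9]
width: 0.0004
```

```bash
python3 - <<'E'
from h import *
s=read_state(); print(s["time"],s["ee_pos"],s["ft_force"]); goto([.5847,-.06,.2701])
snap("6",("scene",));crop("scene6",60,300,0,200,3,"scene6c")
E
```

```text
9.0167 [ 0.58385495 -0.05918774  0.26856616] [ 0.94350625 -0.52659705  1.90253921]
tool shift units [-0.061 -0.031  0.035]
rot units [-0.0062  0.0055  0.    ]
```

View pics/scene6c.png

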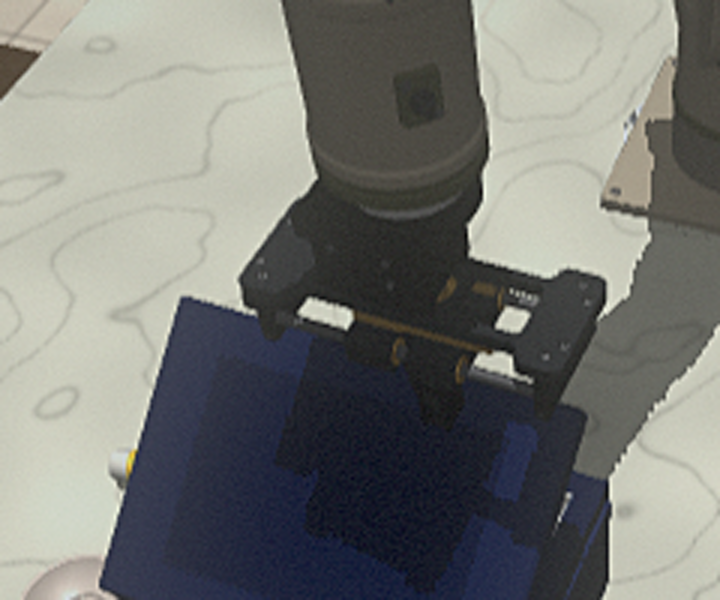

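{"op": "arm_command", "data": {
  "targets": [0,0.005,0,0.34,0,-0.25,0,0,0,0,0.35,0,-0.25,0,0,0,0,0.36,0,-0.23,0,0,0,0,0.37,0,-0.21,0,0,0,0,0.38,0,-0.19,0,0,0,0,0.39,0,-0.16,0,0,0,0,0.4,0,-0.14,0]
}}

```text
time: 9.65
ee_pos: [0.5492, -0.0586, 0.2076]
eef_rot: [0.017, 0.704, -0.015, 0.71]
ft_force: [-0.1, -0.7, 1.3]
width: 0.0003
```

```bash
python3 - <<'E'
from h import *
s=read_state(); print(s["time"],s["ee_pos"],s["ft_force"]); goto([.5457,-.06,.1934])
E
```

```text
9.65 [ 0.54924715 -0.05857032  0.20764616] [-0.08724093 -0.65761277  1.3289629 ]
tool shift units [ 0.568 -0.065 -0.145]
rot units [-0.0079  0.0121 -0.0035]
```

{"op": "arm_command", "data": {
  "targets": [0,0.012,0,0.3,0,-0.08,0,0,0,0,0.25,0,-0.06,0,0,0,0,0.2,0,-0.04,0,0,0,0,0.15,0,-0.03,0,0,0,0,0.1,0,-0.02,0]
}}

```text
time: 10.07
ee_pos: [0.5423, -0.0584, 0.1789]
eef_rot: [0.017, 0.708, -0.015, 0.706]
ft_force: [0.4, 0.1, 2.3]
width: 0.0005
```

{"op": "arm_command", "data": {
  "targets": [0,0,0,0.1,0,0,0,0,0,0,0.1,0,0,0,0,0,0,0.1,0,0,0]
}}

```text
time: 10.32
ee_pos: [0.5421, -0.0585, 0.1721]
eef_rot: [0.017, 0.708, -0.015, 0.706]
ft_force: [-18.6, 2.6, 43.5]
width: 0.0005
```

{"op": "arm_command", "data": {
  "targets": [0,0,0,-0.04,0,0,0,0,0,0,0,0,0,0]
}}

```text
time: 10.48
ee_pos: [0.5427, -0.0586, 0.174]
eef_rot: [0.017, 0.708, -0.015, 0.706]
ft_force: [0.2, -1.0, -0.4]
width: 0.0007
```

```bash
python3 - <<'E'
from h import *
s=read_state(); print(s["time"],s["ee_pos"],s["ft_force"],s["eef_rot"]); goto([.55,-.06,.23])
E
```

```text
10.4833 [ 0.54266265 -0.05860538  0.17397837] [ 0.23095016 -0.98788871 -0.39243691] [ 0.01725224  0.70784174 -0.01468138  0.70600771]
tool shift units [-2.242 -0.034  0.29 ]
rot units [-0.0086 -0.0034 -0.0046]
```

{"op": "arm_command", "data": {
  "targets": [0,0,0,-0.6,0,0,0,0,0,0,-0.8,-0.8,0.1,0,0,0,0,-0.8,-1,0.1,0,0,0,0,-0.4,-1,0.1,0,0,0,0,0,-0.8,0,0,0,0,0,0,0,0,0]
}}

```text
time: 10.98
ee_pos: [0.547, -0.1506, 0.2402]
eef_rot: [0.015, 0.708, -0.013, 0.706]
ft_force: [-0.3, -0.5, 0.2]
width: 0.0005
```

```bash
python3 - <<'E'
from h import *
s=read_state(); print(s["time"],s["ee_pos"],s["ft_force"])
snap("7",("wrist","scene","top"));crop("scene7",60,300,50,250,3,"scene7c")
M=np.load("pics/M7.npy"); p=[.6114,-.1178,-.0384]
for X in [(-.119,0,.112),(-.1165,-.085,.112),(-.1165,-.085,.178),(-.1,.14,.15),(-.156,.02,.134),(-.156,-.02,.134)]: print(wproj(M,bx(p,X)).round(1),((proj("scene",bx(p,X))-[60,50])*3).round())
E
```

```text
10.9833 [ 0.54697271 -0.15056055  0.24021756] [-0.33240855 -0.48213429  0.17980605]
[290.7 126.2] [442. 274.]
[191.8 129.2] [338. 246.]
[173.3 135.6] [322. 185.]
[481.9 154.5] [610. 314.]
[322.6  77.9] [484. 226.]
[269.8  77.9] [435. 212.]
```

View pics/wrist7.png

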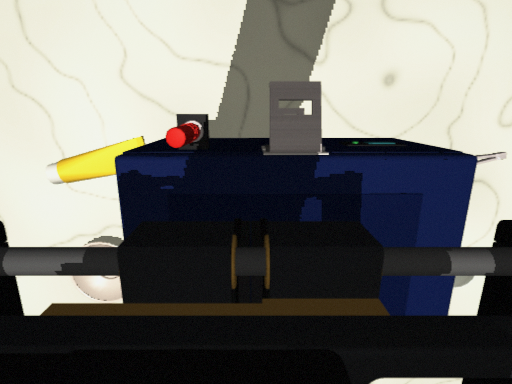

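View pics/scene7c.png

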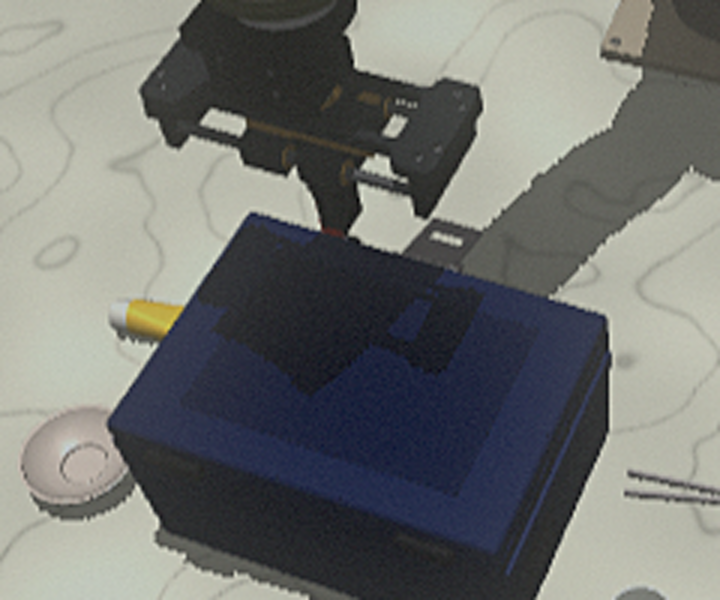

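View pics/top7.png

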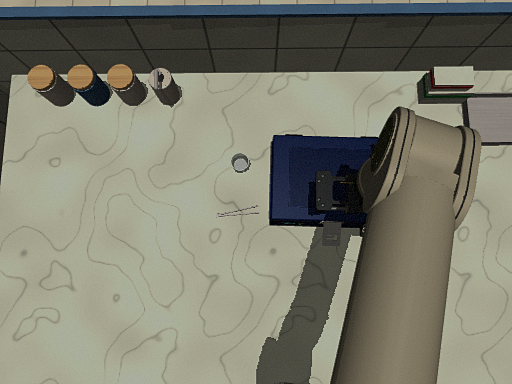

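```bash
python3 - <<'E'
from h import *
crop("wrist7",110,350,70,170,3.3,"wrist7c")
M=np.load("pics/M7.npy"); p=[.6114,-.1178,-.0384]
for X in [(-.1165,-.085,.112),(-.1315,-.098,.112),(-.1315,-.072,.112),(-.1165,-.085,.178),(-.108,.02,.141),(-.108,-.02,.141),(-.1,-.14,.15)]: print(X,((wproj(M,bx(p,X))-[110,70])*3.3).round(1))
E
```

```text
(-0.1165, -0.085, 0.112) [269.8 195.2]
(-0.1315, -0.098, 0.112) [216.2 135.7]
(-0.1315, -0.072, 0.112) [317.6 135.7]
(-0.1165, -0.085, 0.178) [208.8 216.4]
(-0.108, 0.02, 0.141) [696.  239.7]
(-0.108, -0.02, 0.141) [525.9 239.8]
(-0.1, -0.14, 0.15) [  1.8 279.5]
```

View pics/wrist7c.png

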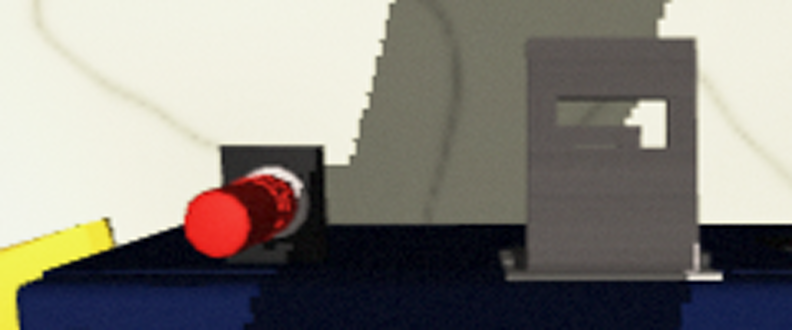

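```bash
python3 - <<'E'
from h import *
goto([.474,-.110,.19])
E
```

```text
tool shift units [ 1.985  1.304 -2.976]
rot units [ 0.005  -0.0058 -0.0059]
```

{"op": "arm_command", "data": {
  "targets": [0.005,-0.006,-0.006,0,0.4,-0.8,0,0,0,0,0.2,0.4,-0.9,0,0,0,0,0.5,0.4,-0.8,0,0,0,0,0.7,0.1,-0.4,0,0,0,0,0.5,0,-0.1,0,0,0,0,0,0,0,0]
}}

```text
time: 11.63
ee_pos: [0.4709, -0.0997, 0.1867]
eef_rot: [0.009, 0.708, -0.009, 0.706]
ft_force: [-1.3, 0.4, 1.4]
width: 0.0007
```

```bash
python3 - <<'E'
from h import *
s=read_state(); print(s["time"],s["ee_pos"],s["ft_force"])
goto([.4766,-.110,.167])
E
```

```text
11.6333 [ 0.47088858 -0.09967956  0.18672933] [-1.34410379  0.39372773  1.42403565]
tool shift units [ 0.788 -0.407  0.241]
rot units [ 0.0167 -0.0036  0.    ]
```

{"op": "arm_command", "data": {
  "targets": [0.017,-0.004,0,0.2,-0.4,0.2,0,0,0,0,0.3,0,0.05,0,0,0,0,0.2,0,0,0,0,0,0,0,0,0,0]
}}

```text
time: 11.97
ee_pos: [0.4789, -0.1083, 0.1684]
eef_rot: [0.013, 0.707, -0.013, 0.707]
ft_force: [-0.3, -0.2, -1.0]
width: 0.0004
```

```bash
python3 - <<'E'
from h import *
s=read_state(); print(s["time"],s["ee_pos"],s["ft_force"])
goto([.4766,-.110,.1632])
snap("8",("wrist","scene"));crop("scene8",140,300,70,200,4,"scene8c")
E
```

```text
11.9667 [ 0.47886246 -0.10832441  0.16841814] [-0.32480398 -0.16708566 -1.01368287]
tool shift units [ 0.209 -0.07  -0.088]
rot units [0.0035 0.0015 0.    ]
```

View pics/scene8c.png

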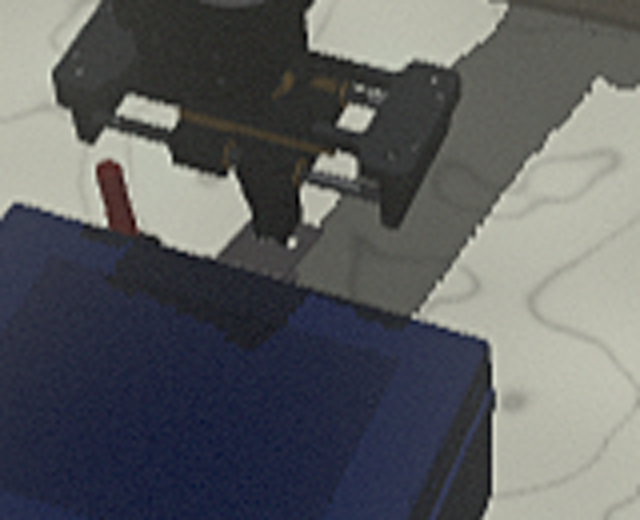

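{"op": "arm_command", "data": {
  "targets": [0,0,0,0.18,-0.05,-0.04,0,0,0,0,0.18,0,0.02,0,0,0,0,0.17,0,0.05,0,0,0,0,0.16,0,0.08,0,0,0,0,0.14,0,0.12,0]
}}

```text
time: 12.48
ee_pos: [0.4857, -0.1102, 0.1482]
eef_rot: [0.013, 0.706, -0.013, 0.708]
ft_force: [-1.5, -0.9, 2.4]
width: 0.0004
```

```bash
python3 - <<'E'
from h import *
s=read_state(); print(s["time"],s["ee_pos"],s["ft_force"])
goto([.4835,-.110,.147])
snap("9",("scene",));crop("scene9",140,300,70,200,4,"scene9c")
E
```

```text
12.4833 [ 0.48574058 -0.11020499  0.14815043] [-1.53228673 -0.92943624  2.35113845]
tool shift units [ 0.046  0.005 -0.09 ]
rot units [ 0.0029  0.0048 -0.001 ]
```

View pics/scene9c.png

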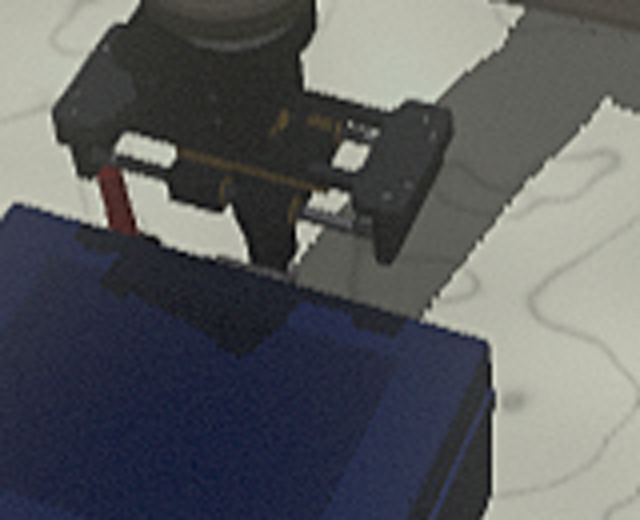

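{"op": "arm_command", "data": {
  "targets": [0,0.004,0,0.08,0,0.14,0,0,0,0,0.06,0,0.16,0,0,0,0,0.04,0,0.16,0,0,0,0,0,0,0,0]
}}

```text
time: 12.87
ee_pos: [0.4923, -0.1105, 0.1407]
eef_rot: [0.014, 0.713, -0.012, 0.701]
ft_force: [0.6, -0.5, -0.5]
width: 0.0001
```

```bash
python3 - <<'E'
from h import *
s=read_state(); print(s["time"],s["ee_pos"],s["ft_force"])
goto([.4949,-.110,.144])
E
```

```text
12.8667 [ 0.49227141 -0.11047437  0.14070329] [ 0.63802633 -0.51064773 -0.5125351 ]
tool shift units [-0.134  0.023  0.102]
rot units [ 0.0022 -0.0214 -0.0027]
```

{"op": "arm_command", "data": {
  "targets": [0,-0.02,0,-0.06,0,0.06,0,0,0,0,-0.04,0,0.08,0,0,0,0,0,0,0,0]
}}

```text
time: 13.12
ee_pos: [0.4927, -0.1105, 0.1409]
eef_rot: [0.014, 0.71, -0.012, 0.704]
ft_force: [0.2, -0.2, -0.3]
width: 0.0002
```

```bash
python3 - <<'E'
from h import *
s=read_state(); print(s["time"],s["ee_pos"],s["ft_force"])
goto([.4949,-.110,.144])
E
```

```text
13.1167 [ 0.49270898 -0.110543    0.14088106] [ 0.22379359 -0.18519021 -0.3097114 ]
tool shift units [-0.126  0.025  0.086]
rot units [ 0.0012 -0.012  -0.0029]
```

{"op": "arm_command", "data": {
  "targets": [0,-0.012,0,-0.08,0,0.1,0,0,0,0,0,0,0,0]
}}

```text
time: 13.28
ee_pos: [0.4926, -0.1106, 0.1411]
eef_rot: [0.014, 0.709, -0.013, 0.705]
ft_force: [0.8, -0.1, 1.4]
width: -0.0
```

```bash
python3 - <<'E'
from h import *
s=read_state(); print(s["time"],s["ee_pos"],s["ft_force"])
goto([.4949,-.110,.144])
snap("10",("scene","wrist"));crop("scene10",140,300,70,200,4,"scene10c")
E
```

```text
13.2833 [ 0.49263109 -0.11060156  0.14111498] [ 0.82858744 -0.11567723  1.41357478]
tool shift units [-0.116  0.028  0.089]
rot units [ 0.0004 -0.0073 -0.0032]
```

View pics/scene10c.png

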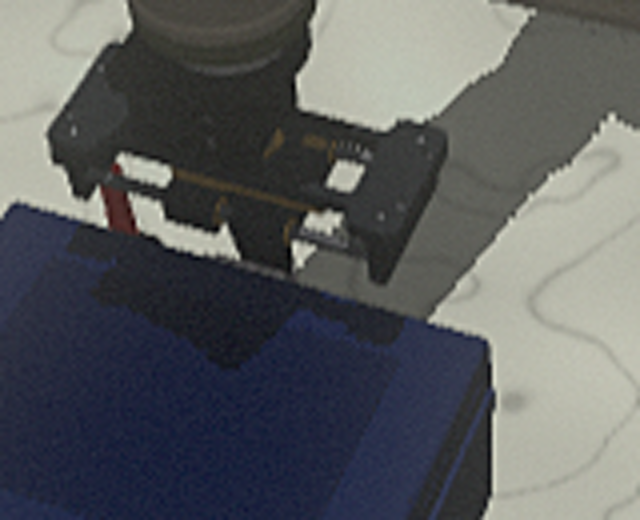

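View pics/wrist10.png

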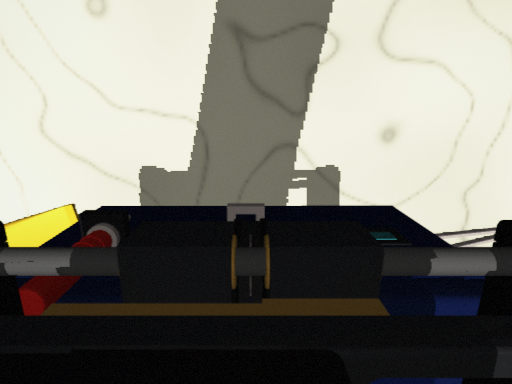

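{"op": "arm_command", "data": {
  "targets": [0,0,0,0,0,0.15,0,0,0,0,0,0,0.15,0]
}}

```text
time: 13.55
ee_pos: [0.4933, -0.1106, 0.1393]
eef_rot: [0.016, 0.715, -0.012, 0.699]
ft_force: [-28.8, 2.4, 23.0]
width: 0.0
```

```bash
python3 - <<'E'
from h import *
s=read_state(); print(s["time"],s["ee_pos"],s["ft_force"],s["joint_torque"],s["joint_positions"],s["joint_vel"])
goto([.4949,-.110,.144])
E
```

```text
13.55 [ 0.49333617 -0.11064319  0.13934546] [-28.76397757   2.44743015  22.98469221] [ -2.20197581 -32.48839259   3.11441615 -40.8125782   -1.17315453
  -9.36367124  -0.15410146] [-0.51862158  0.20201524  0.72630243  1.91611972 -0.15152531  1.10083187
  1.80141608] [ 0.04792927  0.11145496 -0.00432845 -0.07756617 -0.07388419  0.0988768
  0.05723227]
tool shift units [-0.187  0.029  0.057]
rot units [-0.0007 -0.0279 -0.0062]
```

{"op": "arm_command", "data": {
  "targets": [0,-0.02,0,0,0,-0.15,0,0,0,0,-0.3,0,-0.2,0,0,0,0,-0.8,0,0,0,0,0,0,-1,0,0.6,0,0,0,0,-1,-0.4,0.8,0,0,0,0,-0.8,-0.6,0.6,0,0,0,0,0,-0.4,0.2,0,0,0,0,0,0,0,0]
}}

```text
time: 14.22
ee_pos: [0.5437, -0.1482, 0.2467]
eef_rot: [0.014, 0.705, -0.011, 0.709]
ft_force: [-1.3, -0.3, 0.0]
width: 0.0002
```

```bash
python3 - <<'E'
from h import *
s=read_state(); print(s["time"],s["ee_pos"],s["ft_force"])
snap("11",("wrist",));crop("wrist11",110,380,60,200,2.9,"wrist11c")
M=np.load("pics/M11.npy"); p=[.6114,-.1178,-.0384]
for X in [(-.1165,-.085,.112),(-.1315,-.098,.112),(-.1315,-.072,.112),(-.1165,-.085,.178),(-.119,0,.112),(-.135,.011,.112),(-.135,-.011,.112),(-.108,-.02,.141),(-.108,.02,.141)]: print(X,((wproj(M,bx(p,X))-[110,60])*2.9).round(1))
E
```

```text
14.2167 [ 0.54374535 -0.14816564  0.24674606] [-1.34575304 -0.29256392  0.0195902 ]
(-0.1165, -0.085, 0.112) [233.4 206.2]
(-0.1315, -0.098, 0.112) [187.5 155.1]
(-0.1315, -0.072, 0.112) [274.5 155.4]
(-0.1165, -0.085, 0.178) [181.  228.2]
(-0.119, 0, 0.112) [513.6 198.9]
(-0.135, 0.011, 0.112) [552.3 144.5]
(-0.135, -0.011, 0.112) [478.7 144.2]
(-0.108, -0.02, 0.141) [452.2 246.7]
(-0.108, 0.02, 0.141) [597.5 247.2]
```

View pics/wrist11c.png

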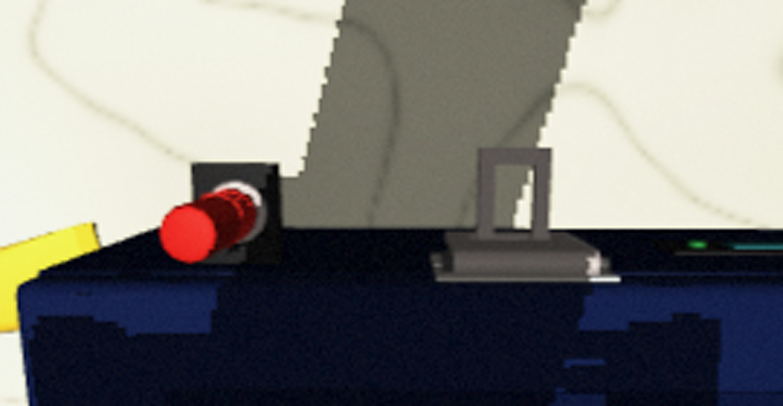

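```bash
python3 - <<'E'
from h import *
M=np.load("pics/M11.npy"); p=[.6128,-.1178,-.0384]
c=lambda X:((wproj(M,bx(p,X))-[110,60])*2.9).round(1)
for h in (0,.1,.2,.3,.4):
    print(h,[c(hasp(0,h,.052,y,0.004)) for y in (-.02,.02)],[c(hasp(0,h,.026,y,0.004)) for y in (-.02,.02)], c(hasp(0,h,.0,-.02,0.004)))
print(c((-.1,0,.112)),c((-.13,-.006,.112)),c((-.13,.006,.112)),c((-.1315,-.098,.112)),c((-.1165,-.085,.178)))
E
```

```text
0 [array([443.8, 231.9]), array([564.2, 232.4])] [array([447.6, 240.9]), array([579.2, 241.4])] [452.3 251.8]
0.1 [array([444.1, 216.3]), array([565.3, 216.8])] [array([447.8, 232.6]), array([580.1, 233.1])] [452.3 252. ]
0.2 [array([444.5, 200.9]), array([566.8, 201.4])] [array([448.1, 224.4]), array([581. , 224.9])] [452.4 252.5]
0.3 [array([445. , 185.7]), array([568.5, 186.2])] [array([448.4, 216.6]), array([582.2, 217.1])] [452.5 253. ]
0.4 [array([445.5, 170.9]), array([570.5, 171.4])] [array([448.8, 209.1]), array([583.4, 209.6])] [452.6 253.7]
[511.4 266. ] [494.9 166.3] [534.9 166.5] [187.9 159.9] [181.6 234.3]
```

```bash
python3 - <<'E'
from h import *
goto([.491,-.1975,.22])
E
```

```text
tool shift units [ 1.056 -2.083 -2.044]
rot units [ 0.0046  0.0071 -0.0061]
```

{"op": "arm_command", "data": {
  "targets": [0.005,0.007,-0.006,0,-0.4,-0.4,0.5,0,0,0,0.2,-0.6,-0.5,0.5,0,0,0,0.3,-0.6,-0.5,0.5,0,0,0,0.3,-0.4,-0.5,0.5,0,0,0,0.2,-0.1,-0.1,0.5,0,0,0,0,0,0,0.5]
}}

```text
time: 14.77
ee_pos: [0.4859, -0.1978, 0.2199]
eef_rot: [0.013, 0.707, -0.012, 0.706]
ft_force: [0.3, 1.2, -0.4]
width: 0.0327
```

```bash
python3 - <<'E'
from h import *
s=read_state(); print(s["time"],s["ee_pos"],s["ft_force"],s["width"])
goto([.491,-.1975,.168])
snap("12",("wrist","top"))
M=np.load("pics/M12.npy"); p=[.6128,-.1178,-.0384]
for X in [(-.1165,-.085,.178),(-.119,0,.112)]: print(wproj(M,bx(p,X)))
E
```

```text
14.7667 [ 0.48591117 -0.19775039  0.21987712] [ 0.29160864  1.18221516 -0.35509727] 0.03269951974964524
tool shift units [2.075 0.015 0.206]
rot units [ 0.0031 -0.0018 -0.0012]
[249.54963708 234.36596817]
[350.27872872 200.8549779 ]
```

View pics/wrist12.png

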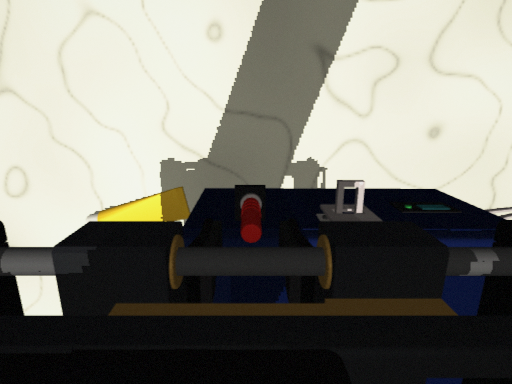

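{"op": "arm_command", "data": {
  "targets": [0.003,-0.002,0,0.5,0,0.1,0.5,0,0,0,0.6,0,0.1,0.5,0,0,0,0.6,0,0,0.5,0,0,0,0.3,0,0,0.5,0,0,0,0,0,0,0.5]
}}

```text
time: 15.28
ee_pos: [0.4973, -0.1929, 0.1713]
eef_rot: [0.011, 0.705, -0.011, 0.709]
ft_force: [-0.2, 0.2, -0.6]
width: 0.0431
```

```bash
python3 - <<'E'
from h import *
s=read_state(); print(s["time"],s["ee_pos"],s["ft_force"],s["width"])
goto([.491,-.1975,.168])
E
```

```text
15.2833 [ 0.49729521 -0.19290986  0.17125436] [-0.24812706  0.19173699 -0.55910077] 0.04312206418663903
tool shift units [ 0.129 -0.191 -0.247]
rot units [ 0.0105  0.0074 -0.0007]
```

{"op": "arm_command", "data": {
  "targets": [0.01,0.007,0,0,-0.18,-0.25,0.5,0,0,0,0.12,0,0,0.5,0,0,0,0,0,0,0.5]
}}

```text
time: 15.53
ee_pos: [0.4915, -0.1967, 0.1693]
eef_rot: [0.013, 0.707, -0.013, 0.707]
ft_force: [-0.1, 0.3, -0.5]
width: 0.0436
```

```bash
python3 - <<'E'
from h import *
s=read_state(); print(s["time"],s["ee_pos"],s["ft_force"],s["width"])
goto([.491,-.1975,.168])
E
```

```text
15.5333 [ 0.49153958 -0.19674     0.16933438] [-0.05017465  0.28807718 -0.45863933] 0.04364390557101313
tool shift units [ 0.053 -0.031 -0.02 ]
rot units [0.0019 0.0005 0.0001]
```

Close on the pin handle.

{"op": "arm_command", "data": {
  "targets": [0,0,0,0.03,-0.03,0,0.1,0,0,0,0,0,0,0.1,0,0,0,0,0,0,0.1,0,0,0,0,0,0,0.1,0,0,0,0,0,0,0.1,0,0,0,0,0,0,0.1],
  "newtons": 15
}}

```text
time: 16.03
ee_pos: [0.4924, -0.1981, 0.1705]
eef_rot: [0.013, 0.706, -0.013, 0.708]
ft_force: [1.0, -0.0, -0.4]
width: 0.0133
```

```bash
python3 - <<'E'
from h import *
s=read_state(); print(s["time"],s["ee_pos"],s["ft_force"],s["width"])
goto([.491,-.1975,.168])
E
```

```text
16.0333 [ 0.49243847 -0.19805303  0.17054213] [ 0.95242804 -0.02834985 -0.41965213] 0.013258161021379836
tool shift units [ 0.101  0.02  -0.059]
rot units [ 0.0012  0.0048 -0.0002]
```

{"op": "arm_command", "data": {
  "targets": [0,0.004,0,-0.2,0,0,0.1,0,0,0,-0.4,0,0,0.1,0,0,0,-0.5,0,0,0.1,0,0,0,-0.5,0,0,0.1,0,0,0,-0.4,0,0,0.1,0,0,0,-0.1,0,0,0.1,0,0,0,0,0,0,0.1]
}}

```text
time: 16.62
ee_pos: [0.4923, -0.1983, 0.2287]
eef_rot: [0.013, 0.707, -0.014, 0.707]
ft_force: [0.2, 0.8, -0.0]
width: 0.0137
```

```bash
python3 - <<'E'
from h import *
s=read_state(); print(s["time"],s["ee_pos"],s["ft_force"],s["width"])
goto([.4918,-.1135,.221])
snap("13",("wrist","scene")); crop("scene13",110,270,20,150,4,"scene13c")
E
```

```text
16.6167 [ 0.49231406 -0.19834819  0.22870203] [ 0.24654081  0.75469706 -0.04711446] 0.013675194762535195
tool shift units [ 0.307  3.391 -0.15 ]
rot units [0.0005 0.0004 0.0004]
```

View pics/scene13c.png

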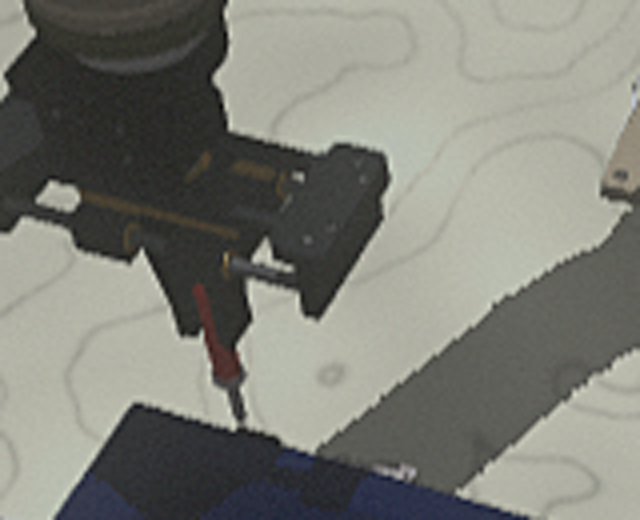

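View pics/wrist13.png

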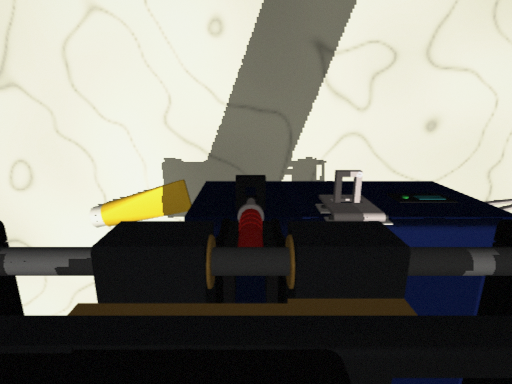

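{"op": "arm_command", "data": {
  "targets": [0,0,0,0,0.3,0,0.1,0,0,0,0,0.6,0,0.1,0,0,0,0,0.7,0,0.1,0,0,0,0,0.7,0,0.1,0,0,0,0,0.6,0,0.1,0,0,0,0,0.4,-0.1,0.1,0,0,0,0,0.1,0,0.1,0,0,0,0,0,0,0.1]
}}

```text
time: 17.38
ee_pos: [0.49, -0.1063, 0.2228]
eef_rot: [0.013, 0.71, -0.014, 0.704]
ft_force: [0.2, -0.8, -0.2]
width: 0.0133
```

```bash
python3 - <<'E'
from h import *
s=read_state(); print(s["time"],s["ee_pos"],s["ft_force"],s["width"])
goto([.492,-.1135,.22])
E
```

```text
17.3833 [ 0.49000103 -0.10628524  0.22284017] [ 0.24460135 -0.82343569 -0.19521989] 0.013312158024861994
tool shift units [ 0.113 -0.285  0.092]
rot units [-0.0004 -0.0113  0.0018]
```

{"op": "arm_command", "data": {
  "targets": [0,-0.011,0.002,0,-0.28,0.09,0.1,0,0,0,0,0,0,0.1,0,0,0,0,0,0,0.1]
}}

```text
time: 17.63
ee_pos: [0.4919, -0.1151, 0.2222]
eef_rot: [0.014, 0.707, -0.014, 0.707]
ft_force: [-0.2, 0.0, 0.0]
width: 0.0134
```

```bash
python3 - <<'E'
from h import *
s=read_state(); print(s["time"],s["ee_pos"],s["ft_force"],s["width"])
goto([.492,-.1135,.22])
snap("14",("wrist","scene","top")); crop("wrist14",190,310,150,250,6,"wrist14c")
M=np.load("pics/M14.npy"); p=[.6128,-.1178,-.0384]
t=lambda X:((wproj(M,X)-[190,150])*6).round(1)
for X in [(-.135,.011,.112),(-.135,-.011,.112),(-.13,.006,.112),(-.13,-.006,.112),(-.108,.02,.141),(-.108,-.02,.141)]: print(X,t(bx(p,X)))
print([t(M[:3,3]+M[:3,:3]@[d,0,.002]) for d in (.025,.041,.061,.088)])
E
```

```text
17.6333 [ 0.49186765 -0.11506039  0.22220376] [-0.15730744  0.0466709   0.01737133] 0.013428831058980325
tool shift units [0.088 0.063 0.003]
rot units [-0.0011 -0.0003  0.0003]
(-0.135, 0.011, 0.112) [453.1 168.5]
(-0.135, -0.011, 0.112) [295.1 168.5]
(-0.13, 0.006, 0.112) [416.9 203.4]
(-0.13, -0.006, 0.112) [331.2 203.4]
(-0.108, 0.02, 0.141) [531.8 424.9]
(-0.108, -0.02, 0.141) [218.8 424.8]
[array([360., 525.]), array([360.1, 462.8]), array([360.1, 397.8]), array([360.2, 326.8])]
```

View pics/wrist14c.png

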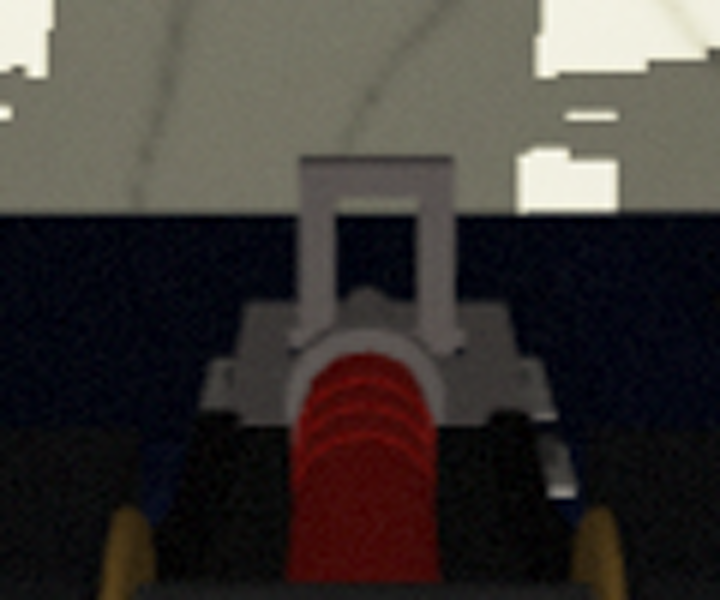

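{"op": "arm_command", "data": {
  "targets": [0,0,0,0.1,0.055,-0.03,0.1,0,0,0,0.15,0,0,0.1,0,0,0,0,0,0,0.1]
}}

```text
time: 18.03
ee_pos: [0.4911, -0.1139, 0.2156]
eef_rot: [0.014, 0.707, -0.014, 0.707]
ft_force: [-0.5, 0.2, 0.5]
width: 0.0132
```

```bash
python3 - <<'E'
from h import *
s=read_state(); print(s["time"],s["ee_pos"],s["ft_force"],s["width"])
goto([.491,-.1137,.20])
snap("15",("wrist",)); crop("wrist15",190,310,150,250,6,"wrist15c")
E
```

```text
18.0333 [ 0.49114871 -0.11391637  0.21556714] [-0.5165525   0.16633975  0.50852735] 0.013234795899884263
tool shift units [ 0.623  0.009 -0.006]
rot units [-0.0026  0.      0.0004]
```

View pics/wrist15c.png

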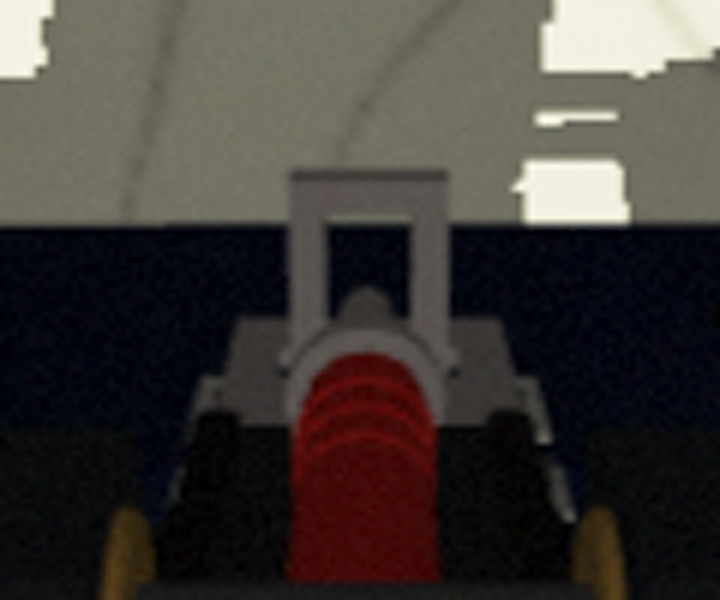

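{"op": "arm_command", "data": {
  "targets": [0,0,0,0.2,0.015,0,0.1,0,0,0,0.2,0,0,0.1,0,0,0,0.1,0,0,0.1,0,0,0,0,0,0,0.1]
}}

```text
time: 18.42
ee_pos: [0.4912, -0.1133, 0.2019]
eef_rot: [0.014, 0.707, -0.014, 0.707]
ft_force: [-0.1, 0.8, -1.0]
width: 0.0133
```

```bash
python3 - <<'E'
from h import *
s=read_state(); print(s["time"],s["ee_pos"],s["ft_force"],s["width"])
goto([.491,-.1135,.1705])
snap("16",("wrist",)); crop("wrist16",190,310,150,250,6,"wrist16c")
E
```

```text
18.4167 [ 0.49122427 -0.11330619  0.20186561] [-0.07836857  0.83493872 -0.96646145] 0.01331294222571905
tool shift units [ 1.255 -0.008 -0.009]
rot units [-0.002   0.0001  0.0004]
```

View pics/wrist16c.png

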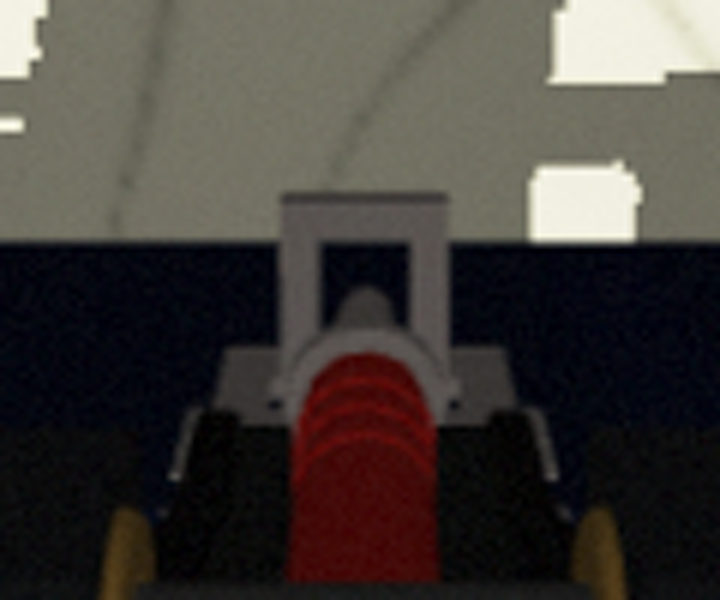

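{"op": "arm_command", "data": {
  "targets": [0,0,0,0.25,0,0,0.1,0,0,0,0.25,0,0,0.1,0,0,0,0.25,0,0,0.1,0,0,0,0.2,0,0,0.1,0,0,0,0,0,0,0.1]
}}

```text
time: 18.88
ee_pos: [0.4913, -0.1133, 0.1758]
eef_rot: [0.014, 0.707, -0.014, 0.707]
ft_force: [-0.0, 0.0, -0.7]
width: 0.0135
```

```bash
python3 - <<'E'
from h import *
s=read_state(); print(s["time"],s["ee_pos"],s["ft_force"],s["width"])
goto([.491,-.1135,.1705])
snap("17",("wrist",)); crop("wrist17",190,310,150,250,6,"wrist17c")
E
```

```text
18.8833 [ 0.49128632 -0.11329549  0.17579313] [-6.12145651e-04  3.05172896e-02 -6.73040477e-01] 0.013546434365815431
tool shift units [ 0.212 -0.009 -0.011]
rot units [-0.0019  0.0004  0.0004]
```

View pics/wrist17c.png

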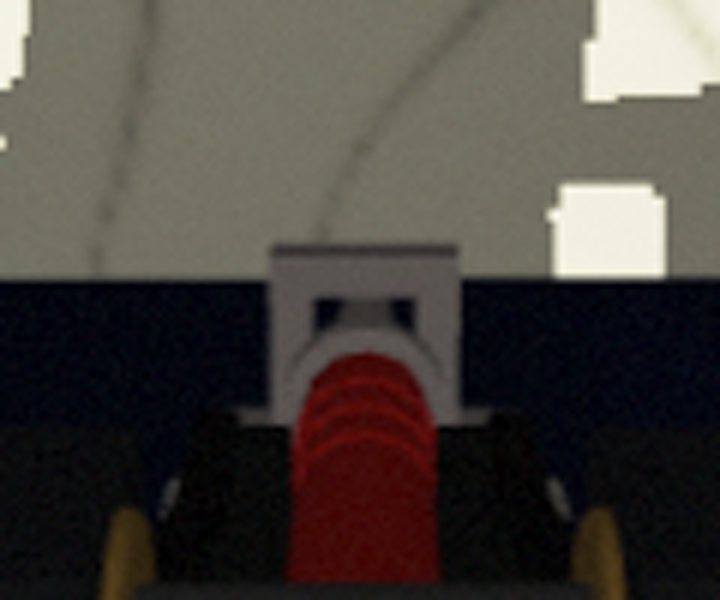

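The pin is through the loop. I'll lower the last 5 mm in small steps.

{"op": "arm_command", "data": {
  "targets": [0,0,0,0.1,0,0,0.1,0,0,0,0.05,0,0,0.1,0,0,0,0,0,0,0.1]
}}

```text
time: 19.18
ee_pos: [0.4916, -0.1135, 0.1723]
eef_rot: [0.014, 0.707, -0.014, 0.707]
ft_force: [0.1, -0.0, 0.2]
width: 0.0135
```

{"op": "arm_command", "data": {
  "targets": [0,0,0,0.04,0,0,0.1,0,0,0,0,0,0,0.1]
}}

```text
time: 19.35
ee_pos: [0.4917, -0.1135, 0.1715]
eef_rot: [0.014, 0.707, -0.014, 0.707]
ft_force: [-0.2, 0.6, -0.4]
width: 0.0136
```

{"op": "arm_command", "data": {
  "targets": [0,0,0,0.03,0,0,0.1,0,0,0,0,0,0,0.1]
}}

```text
time: 19.52
ee_pos: [0.4919, -0.1135, 0.1709]
eef_rot: [0.014, 0.706, -0.014, 0.708]
ft_force: [-0.8, 0.1, -0.4]
width: 0.0139
```

{"op": "arm_command", "data": {
  "targets": [0,0,0,0.02,0,0,0.1,0,0,0,0,0,0,0.3,0,0,0,0,0,0,0.4,0,0,0,0,0,0,0.4,0,0,0,0,0,0,0.4,0,0,0,0,0,0,0.4]
}}

```text
time: 20.02
ee_pos: [0.4922, -0.1135, 0.1707]
eef_rot: [0.014, 0.706, -0.014, 0.708]
ft_force: [0.7, 0.3, 0.3]
width: 0.0328
```

{"op": "arm_command", "data": {
  "targets": [0,0,0,-0.4,0,0,0.4,0,0,0,-0.7,0,0,0.4,0,0,0,-0.8,0,0,0.4,0,0,0,-0.8,0,0.6,0.4,0,0,0,-0.4,-0.3,0.8,0.4,0,0,0,0,-0.6,0.7,0.4,0,0,0,0,-0.2,0,0.4,0,0,0,0,0,0,0.4]
}}

```text
time: 20.68
ee_pos: [0.5449, -0.1435, 0.257]
eef_rot: [0.014, 0.706, -0.013, 0.708]
ft_force: [0.3, -0.6, 0.4]
width: 0.0345
```

```bash
python3 - <<'E'
from h import *
s=read_state(); print(s["time"],s["ee_pos"],s["ft_force"],s["width"])
snap("18",("wrist","scene","top")); crop("wrist18",110,380,60,200,2.9,"wrist18c")
M=np.load("pics/M18.npy"); p=[.6118,-.1178,-.0384]
c=lambda X:((wproj(M,bx(p,X))-[110,60])*2.9).round(1)
print("pin top if seated",c((-.119,0,.178)),"5mm high",c((-.119,0,.183)))
print("leaf bottom",c(hasp(0,0,.052,-.02,.004)),c(hasp(0,.1,.052,-.02,.004)))
crop("scene18",60,300,50,250,3,"scene18c")
E
```

```text
20.6833 [ 0.54492747 -0.14350257  0.25703955] [ 0.293027   -0.61928069  0.3819253 ] 0.034499129484098515
pin top if seated [522.8 212.3] 5mm high [525.5 214. ]
leaf bottom [430.3 223.2] [430.5 208. ]
```

View pics/wrist18c.png

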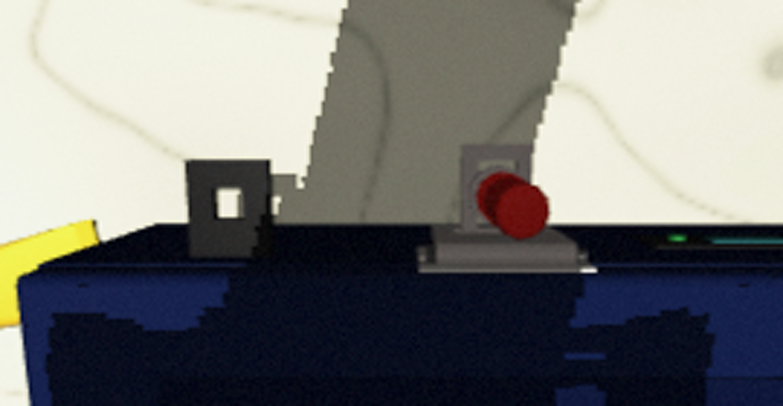

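View pics/scene18c.png

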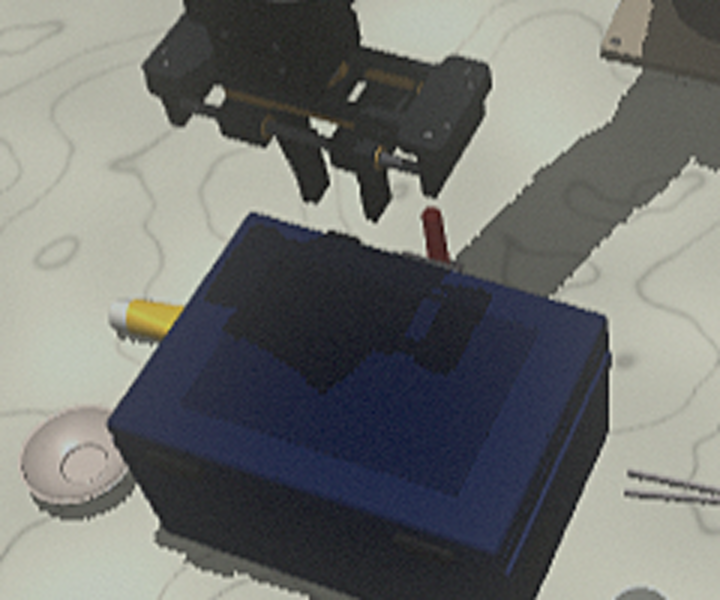

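```bash
python3 - <<'E'
from h import *
goto([.542,-.055,.185])
p=[.6114,-.1178,-.0384]
for a in (0,.02,.04): print(a,[((proj("scene",bx(p,lid(a,.2,.02,y)))-[60,50])*3).round(1) for y in (.14,-.14)])
crop("scene18",235,275,140,180,14,"scene18d")
im=cv2.imread("pics/top18.png");cv2.imwrite("pics/top18c.png",cv2.resize(im[120:245,200:440],None,fx=3.3,fy=3.3))
E
```

```text
tool shift units [ 2.855  3.46  -0.225]
rot units [ 0.0025  0.004  -0.0024]
0 [array([610.4, 313.5]), array([250.8, 208.5])]
0.02 [array([610.2, 310.4]), array([249.3, 205.2])]
0.04 [array([610. , 307.4]), array([247.6, 202. ])]
```

View pics/top18c.png

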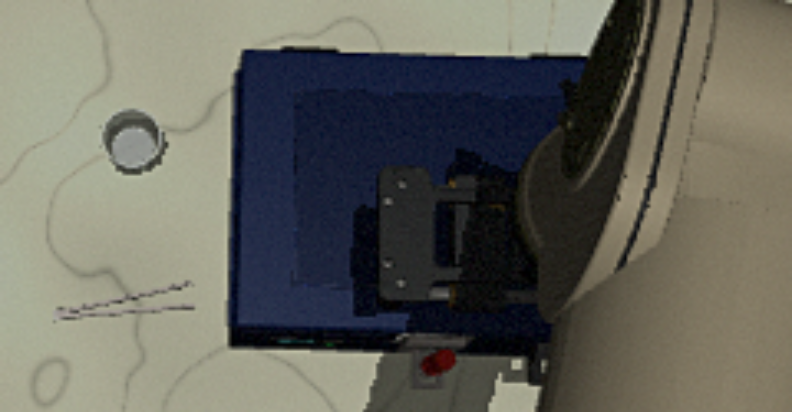

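View pics/scene18d.png

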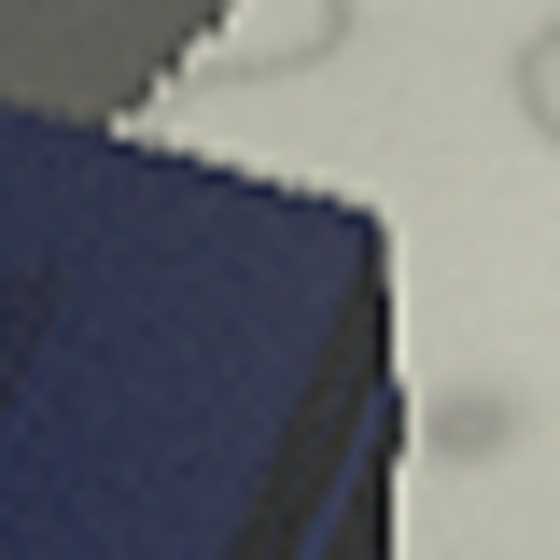

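{"op": "arm_command", "data": {
  "targets": [0,0,0,0.2,0.5,0,0,0,0,0,0.4,0.9,-0.1,0,0,0,0,0.5,0.9,-0.1,0,0,0,0,0.6,0.8,0,0,0,0,0,0.6,0.3,0,0,0,0,0,0.4,0,0,0,0,0,0,0,0,0,0]
}}

```text
time: 21.42
ee_pos: [0.5378, -0.0496, 0.1868]
eef_rot: [0.015, 0.706, -0.01, 0.708]
ft_force: [-0.4, -0.5, -0.0]
width: 0.0016
```

```bash
python3 - <<'E'
from h import *
s=read_state(); print(s["time"],s["ee_pos"],s["ft_force"])
goto([.542,-.055,.173])
E
```

```text
21.4167 [ 0.5377771  -0.04959052  0.18683836] [-0.40589003 -0.49814032 -0.03334152]
tool shift units [ 0.553 -0.214  0.175]
rot units [ 0.0047  0.0031 -0.0082]
```

{"op": "arm_command", "data": {
  "targets": [0,0,0,0.3,0,0,0,0,0,0,0.16,0,0,0,0,0,0,0.03,0,0,0,0,0,0,0,0,0,0]
}}

```text
time: 21.75
ee_pos: [0.5375, -0.0517, 0.1749]
eef_rot: [0.015, 0.706, -0.011, 0.708]
ft_force: [-0.3, -0.8, -0.0]
width: 0.0008
```

{"op": "arm_command", "data": {
  "targets": [0,0,0,0.04,0,0,0,0,0,0,0,0,0,0]
}}

```text
time: 21.92
ee_pos: [0.5378, -0.0529, 0.1745]
eef_rot: [0.016, 0.705, -0.012, 0.709]
ft_force: [-0.1, 0.6, 0.4]
width: 0.0005
```

{"op": "arm_command", "data": {
  "targets": [0,0,0,0.03,0,0,0,0,0,0,0,0,0,0]
}}

```text
time: 22.08
ee_pos: [0.5382, -0.0535, 0.1743]
eef_rot: [0.016, 0.705, -0.012, 0.709]
ft_force: [-0.2, 0.5, -0.1]
width: 0.0008
```

{"op": "arm_command", "data": {
  "targets": [0,0,0,0.06,0,0,0,0,0,0,0,0,0,0]
}}

```text
time: 22.25
ee_pos: [0.5384, -0.0536, 0.173]
eef_rot: [0.016, 0.705, -0.012, 0.709]
ft_force: [-0.2, 0.2, -0.5]
width: 0.0004
```

{"op": "arm_command", "data": {
  "targets": [0,0,0,0.06,0,0,0,0,0,0,0,0,0,0]
}}

```text
time: 22.42
ee_pos: [0.5388, -0.0537, 0.1727]
eef_rot: [0.017, 0.705, -0.012, 0.709]
ft_force: [-1.0, 0.0, -1.3]
width: 0.0005
```

{"op": "arm_command", "data": {
  "targets": [0,0,0,-0.4,0,0,0,0,0,0,-0.8,0,0,0,0,0,0,-1,0.6,0,0,0,0,0,-1,1,-0.3,0,0,0,0,-1,1,-0.6,0,0,0,0,-0.5,1,-0.8,0,0,0,0,0,1,-0.8,0,0,0,0,0,1,-0.8,0,0,0,0,0,0.8,-0.4,0,0,0,0,0,0.3,0,0,0,0,0,0,0,0,0]
}}

```text
time: 23.33
ee_pos: [0.449, 0.1213, 0.3033]
eef_rot: [0.019, 0.702, -0.014, 0.711]
ft_force: [-0.0, 0.2, -0.1]
width: 0.0006
```

```bash
python3 - <<'E'
from h import *
s=read_state(); print(s["time"],s["ee_pos"],s["ft_force"])
snap("19",("top","scene")); crop("top19",255,435,120,245,4.4,"top19c")
for q in ([.6114,-.1178,-.0384],):
  for z in (.178,.183,.19): print(z,((proj("top",bx(q,(-.119,0,z)))-[255,120])*4.4).round(1))
E
```

```text
23.3333 [0.44899083 0.12132334 0.30331495] [-0.0391121   0.15228293 -0.11201802]
0.178 [351.3 474.1]
0.183 [353.2 473.3]
0.19 [355.9 472.1]
```

View pics/top19c.png

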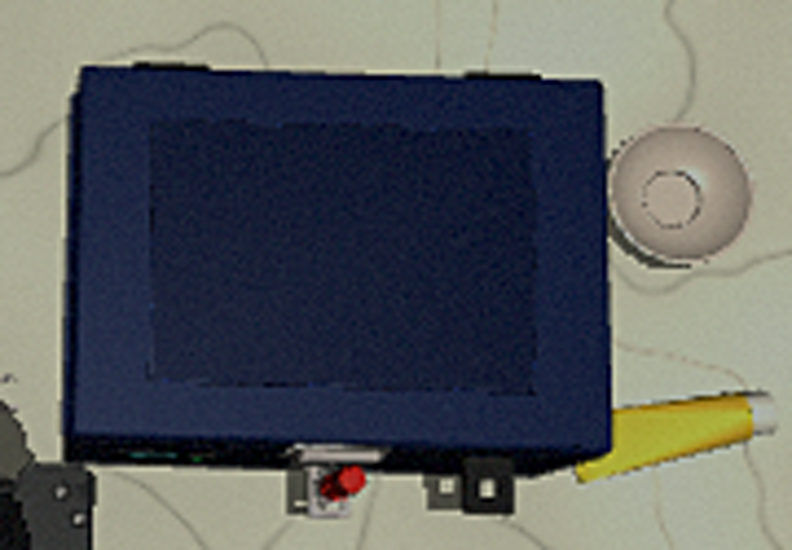

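View pics/scene19.png

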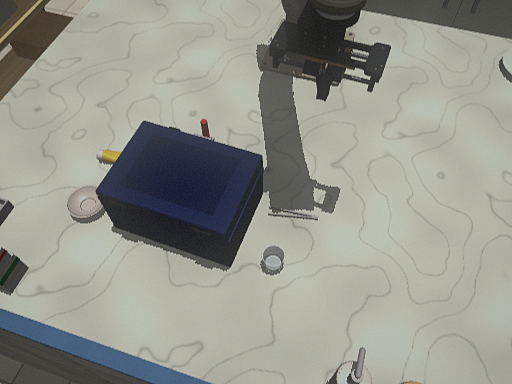

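The lid is shut, the hasp is down, and the pin's top is at about (350, 478), where a seated pin should be. The other items haven't moved and the arm is clear, so I'm handing in.

```bash
python3 -c "
from bench import *
print(close_job(), read_state()['time'])"
```

```text
the job is handed in; nothing more can be done
the job is handed in; nothing more can be done
```

The job is done and handed in at about 23 s: switch checked, lid shut, hasp down and pin through the staple. The hand-in gives no verdict.

**Switch:** I pressed the roller down about 6.5 mm. The force rose to about 3.2 N, which is past the click at 5 mm and short of overtravel at 9 mm. I held it about 0.8 s and let go. The roller was back at its rest position in the top view.

**Lid:** I lowered it along its arc from behind. The last closing step pressed 43 N upward (about 47 N in all) with the fingertips for a moment as the lid met the rim, harder than I meant. The lid itself was only moving about 30 mm/s by then. A light touch at the end found no contact down to about 0.7 mm above the shut height, so it is shut.

**Hasp:** I folded it down. There was also a brief push of about 37 N with the fingertips once it was already against the front. The wrist picture fits an angle near 0.

**Pin:** I took it from the bracket and lowered it through the loop without resistance. I felt no contact force from the collar before letting go, so I judged that it had seated from the pictures, where the pin's top matches the seated position to about 1 mm sideways. They show the collar's height less exactly.

**Other items:** the dish, eye cup, tweezers and tube look unmoved in the final pictures.

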